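# Nip up the sieve clamp bolt with the long arm of a hex key

## Robot

A 7-joint arm with a two-finger parallel gripper is mounted at the origin on the work surface. World frame = base frame: x ahead of the robot, y to its left, z up, the work surface at z = 0. Lengths are in m, angles in rad, forces in N, time in s.
With the tool pointing down it reaches from about 0.4 to 0.875 m from the base axis. Payload 19.3 kg.
Tool frame: the origin (TCP) lies midway between the tips of the shut fingers; the grasp point (between the pads) lies 19 mm behind it (bot.pinch_z is the distance from the TCP to the grasp point, in m); z points along the fingers, y is the direction in which the jaws open and shut (so a half turn about z gives the same grasp; the last joint's range is limited). The gripper opens to 85 mm and grips with 20 to 120 N. Pads are 22 mm wide; open, the fingers measure 114 mm over their backs; the gripper's body (76 mm by 85 mm) begins 54 mm behind the grasp point. The pads swing forward as they close: fully open they stand 13 mm farther back than shut.
Start: joints at [1.256, 0.521, -0.036, 1.599, 0.021, 1.021, -0.113], TCP at [0.151, -0.606, 0.231] pointing down, gripper open.
Joint ranges: [-2.91, 2.91], [-0.3, 2.13], [-1.5, 1.42], [0.17, 2.43], [-1.26, 4.41], [0.16, 1.93], [-2.52, 2.52]. Speed limits (rad/s): [1.89, 1.89, 2.39, 2.39, 3.01, 3.01, 3.01].

## Interface

Orientations are given as [roll, pitch, yaw] about the fixed x, y, z axes, in that order (R = Rz(yaw) Ry(pitch) Rx(roll)).
In Python, from workcell import bot gives the robot as it stands. The module is installed in compiled form; this text tells all that it offers.
- The arm moves only by the tool move_arm, never from a script. Its argument "moves" is text: rows parted by semicolons, each of 4 numbers parted by spaces: the shift along the tool's x, y, z in mm, then the turn about the tool's z in rad. In form: dx dy dz yaw; .... A call has exactly 10 rows; each row is the pose to reach, as a shift and turn from the pose commanded when the call began, along the tool's axes at that moment; what a row does not reach only later rows make up. A row lasts 1/12 s, in which the tool goes at most 41.7 mm and 7.16 degrees, less where a joint would pass 70% of its speed; a pose out of reach is approached as far as the arm can. A call with a gripper value outside its range is refused whole. "grip" is the opening, from 0 (shut) to 1 (fully open), set as the call begins (left out, the last holds). The fingers move at their own pace and stop on an object; "grip_force" is the grip in N (left out, the last holds). Time passes only in rows, so rows that repeat a pose let the fingers close, or fill a call up. It gives the time, the measured TCP pose, the force and the opening at its end, in the units of the state.
- bot.observe(): the state, without advancing time (a new reading comes with each control period).
- bot.grab_frame(name): name is "side" or "top"; returns a dict with "frame" (480x640x3 uint8, red, green, blue), "z_map" (480x640 float32, m along the optical axis (not along the pixel's ray), 0 where there is no reading), "K" (3x3 intrinsics, pixels), "dist" ([k1, k2, p1, p2, k3] as OpenCV has them; the pictures are not rectified), "eye" and "attitude" of the camera in the world. Camera axes: x right, y up, looking along -z (the intrinsics and any distortion apply to the point x, -y, -z); pixel columns grow to the right and rows downward; lengths in m; the calibration is good to about 2 mm. A picture is of the moment at which its call begins.
- bot.job_done(): hands the job in, once; it reports no verdict.
Trained networks look in a picture, given as the dict that the camera call returned (one of the last four; its "shot" number tells which), for a name from the list of things; names that differ only in an ending like _2 or _b are one class to them, and where a whole thing is asked for, a point or a joint stands for the part that bears it (a point fixed in the world has none). Each returns a list of dicts, best first, with "conf" (0 to 1); they miss things now and then, are a little off and sometimes report something else, mostly with a low value. They report only what shows in the picture. A call takes as long as a camera call. They do not tell look-alikes from the thing itself.
- bot.search_frame(picture, label): "at" ([column, row] in pixels, amid what is visible of it).
- bot.pinpoint(picture, label): "at" ([column, row] in pixels: a listed point, or the origin of a listed thing).
The state is a dict: "clock": time; "qpos": joint angles; "qd": joint speeds; "joint_efforts": joint torques, N m; "position": TCP position; "tool_rot": TCP orientation; "force": force on the tool from outside, world axes, zero at the start; "moment": the same for the moment, N m; "grip_width": finger opening in m.
Only numpy, scipy, OpenCV 4.12 (cv2) and the standard library are available. Lean on these libraries where they do the work, as an engineer would, in place of code of your own. Each camera call takes 0.05 s, during which the arm holds its last target. There are 200 camera calls.

## Task

Take the hex key out of its blue rest and flip it over, so that its short arm goes down fully home into the dark socket-head bolt of the sieve clamp and its long arm becomes the lever. Let go, and push the long arm round clockwise (seen from above) with the fingertips, without gripping it, until the stiff bolt comes to its stop; there lean on the arm with about 15 N for half a second, never more than 20 N. Leave the key standing in the bolt and leave everything else where it is.

Things in the scene. Friction and masses are not known exactly. Their poses are not given: they have to be found in the camera images.
- hexkey: Bright steel L-shaped hex key, hexagon bar 14 mm across flats, 0.24-0.32 kg. Origin at the corner where the arms' centre lines meet; +x along the long arm (160 mm to its end), -z along the short arm (60 mm to its end), y across the L. On both arms one pair of flats faces +y and -y: pinch it there. Centre of mass 58 mm along the long arm. The last 3 mm of both ends taper.
- short_tip (a point): Centre of the end of the key's short arm (key frame 0, 0, -60 mm); this end goes into the bolt. At the start it hangs free in the air, the short arm pointing 30 deg below level.
- long_tip (a point): Centre of the end of the key's long arm (key frame 160, 0, 0 mm). At the start it stands at the bottom of the rest's bore: the long arm leans 30 deg from vertical, its upper 95 mm free, the key's corner about 164 mm above the bench.
- rest: Blue key rest, fixed: foot 56 x 115 x 10 mm with a leaning square bore, 16 mm wide, 65 mm deep, 26 mm over its outside. Origin on the bench under the foot. The bore's mouth lies 2 mm to +y of the origin, 82 mm up; from there it runs down to -y, 30 deg off vertical. Draw the key out along its own long arm, by more than 65 mm.
- clamp: Strap clamp of a sieve shaker, fixed: white deck 150 x 235 x 14 mm, aluminium strap 42 mm wide, top 69 mm above the bench, running from the bolt along the clamp's +y over a brass sieve with a steel lid. Origin on the bench under the bolt's axis, z up; to -y and to both sides of it a lever on the bolt has room to swing.
- socket (a point): Centre of the mouth of the hex socket in the dark bolt head (32 mm wide), 101 mm above the bench; z up, turns with the bolt. Socket 26 mm deep, 1 mm wider than the key. The key enters when its yaw equals this frame's yaw plus a multiple of 60 deg, within 3 deg. Seated, the key's corner is 34 mm above the mouth; let go, it has some 5 deg of play in yaw and its long arm droops about 5 deg.
- bolt (a joint): Bolt angle, rad; grows clockwise seen from above (tightening). Starts at 0.45 to 0.85, hard stop at 1.30, where the yellow dot on the head meets the yellow line on the strap. Stiff throughout: 1.0 N m, 6 to 7.5 N of push 135 mm out on the long arm, more if nearer the bolt; at the stop the push rises steeply. It stays where it is left.
- wash_bottle: White plastic bottle, 64 mm across, 160 mm high. Bystander, leave it alone; origin at the centre of its underside.
- reagent_jar: Grey jar with blue cap, 68 mm across, 120 mm high. Bystander, leave it alone; origin at the centre of its underside.
- sample_tin: Brass-coloured tin with paper label, 72 mm across, 70 mm high. Bystander, leave it alone; origin at the centre of its underside.
- tape_roll: Black roll core, 90 mm across, 25 mm high. Bystander, leave it alone; origin at the centre of its underside.
- loose_sieve: Open brass pan, 104 mm across, 40 mm high. Bystander, leave it alone; origin at the centre of its underside.
- notebook: Green notebook, 200 x 150 x 14 mm. Bystander, leave it alone; origin at the centre of its underside.
There are look-alikes about, which are no part of the job. Of the things like the hexkey, leave any that is pink or red; of the rest the smaller one is meant.

How it is judged:
On the way, in this order (a step that is already met when the one before it is completed fails the run):
1. the key's short arm is fully home in the bolt's socket, upright, before the bolt is tightened (z of short_tip in the frame of socket below -0.021 m and horizontal distance between short_tip and socket below 0.006 m and angle between hexkey's own z axis and vertical below 0.2 rad and value of joint bolt below 0.95 rad), for 0.3 s.
2. the bolt is turned to its stop and the fingers lean on the seated key there with about 15 N (z of short_tip in the frame of socket below -0.018 m and horizontal distance between short_tip and socket below 0.008 m and angle between hexkey's own z axis and vertical below 0.2 rad and value of joint bolt above 1.26 rad and contact force between the fingers and hexkey above 11 N), for 0.4 s.
At the end, for the whole second after the job is handed in: The bolt is at its stop (within 0.05 rad), the hex key stands at rest in it on its short arm, at least 18 mm deep, within 8 mm of the socket's axis and within 0.2 rad of upright, let go (z of short_tip in the frame of socket below -0.018 m and horizontal distance between short_tip and socket below 0.008 m and angle between hexkey's own z axis and vertical below 0.2 rad and value of joint bolt above 1.25 rad and linear speed of hexkey below 0.02 m/s); the robot touches nothing.
It fails at once if the fingers bear on the key with over 22 N while the bolt is being tightened (past 0.95 rad): gripped, or pushed too hard (value of joint bolt above 0.95 rad and contact force between the fingers and hexkey above 22 N).
It fails at once if a bystander (wash bottle, reagent jar, sample tin, tape roll, loose sieve, notebook) is moved by over 30 mm (distance of any of wash_bottle, reagent_jar, sample_tin, tape_roll, loose_sieve, notebook from where it was at the start of the episode above 0.03 m).
It also fails if it takes over 62 s, if anything falls off the work surface, if the arm or the gripper's body presses on something with over 40 N, if the wrist force passes 120 N, or if a joint passes its speed limit or range.

## Working session

There is one attempt and no reset: what is moved stays moved. The work goes in short steps, Python scripts to look and compute and a tool call to move; the robot and the scene stay as the last step left them, time stands still between calls to the robot, and variables do not carry over. Pictures are saved under pics/ and viewed, about 8 in all and at most 12, crops included, and the job is handed in when it is done.

Besides the shell and the picture viewer there is one more tool, called after "Request:" by a JSON object that holds its "api" and its "payload", one argument or row to a line. move_arm: Moves the arm, as the interface text tells. Its arguments: {"type":"object","properties":{"moves":{"type":"string"},"grip":{"type":"number"},"grip_force":{"type":"number"}},"required":["moves"]}

```bash
mkdir -p pics; cat > h.py <<'E'
import numpy as np, cv2
from workcell import bot
from scipy.spatial.transform import Rotation as Rn
def Rc(p):
    a=np.array(p["attitude"],float)
    if a.shape==(3,3): return a
    return Rn.from_euler('xyz',a).as_matrix() if a.size==3 else Rn.from_quat(a).as_matrix()
def ray(p,uv):
    q=cv2.undistortPoints(np.array([[uv]],float),np.array(p["K"]),np.array(p["dist"]))[0,0]
    return np.array(p["eye"]),Rc(p)@np.array([q[0],-q[1],-1.])
def atz(p,uv,z):
    e,d=ray(p,uv); return e+d*(z-e[2])/d[2]
def depth(p,uv):
    c,r=int(round(uv[0])),int(round(uv[1])); w=p["z_map"][max(r-1,0):r+2,max(c-1,0):c+2]; w=w[w>0]
    e,d=ray(p,uv); return e+d*np.median(w) if w.size else None
def proj(p,X):
    Y=(np.atleast_2d(X)-p["eye"])@Rc(p); Y=Y*[1,-1,-1]
    return cv2.projectPoints(Y[:,None],np.zeros(3),np.zeros(3),np.array(p["K"]),np.array(p["dist"]))[0][:,0]
def tri(p,a,q,b):
    e1,d1=ray(p,a);e2,d2=ray(q,b);d1/=np.linalg.norm(d1);d2/=np.linalg.norm(d2)
    t=np.linalg.lstsq(np.c_[d1,-d2],e2-e1,rcond=None)[0]
    return (e1+t[0]*d1+e2+t[1]*d2)/2,np.linalg.norm(e1+t[0]*d1-e2-t[1]*d2)
def save(p,n): cv2.imwrite(n,p["frame"][...,::-1])
E
python3 - <<'E'
from h import *
np.set_printoptions(precision=4,suppress=True)
print(bot.observe())
P={n:bot.grab_frame(n) for n in("top","side")}
for n,p in P.items():
    save(p,f"pics/{n}0.png"); print(n,p["eye"],p["attitude"],p["K"][0][0])
    for l in ["hexkey","short_tip","long_tip","rest","clamp","socket","bolt"]:
        for f in("pinpoint","search_frame"):
            if l=="bolt" and f=="pinpoint": continue
            try: r=getattr(bot,f)(p,l)
            except Exception as e: print(l,f,e); continue
            print(l,f,[(np.round(k["at"]),round(k["conf"],2),depth(p,k["at"])) for k in r[:3]])
E
```

```text
{'clock': 0.0, 'qpos': array([ 1.2558,  0.522 , -0.0363,  1.6   ,  0.0212,  1.0211, -0.1128]), 'qd': array([-0.0007, -0.0015, -0.0003, -0.0002,  0.    , -0.0006,  0.0004]), 'joint_efforts': array([  0.0003, -92.7104,   1.98  , -36.9935,   0.0179,   0.0081,
         0.0001]), 'position': array([ 0.1513, -0.606 ,  0.2307]), 'tool_rot': array([-3.1404,  0.0001,  0.2448]), 'force': array([ 0.0399,  0.7121, -0.2402]), 'moment': array([-0.0288,  0.0087,  0.0325]), 'grip_width': 0.08533284032194799}
top [0.349  0.0389 1.3414] [ 0.1324 -0.0159 -1.5512] 487.4720963605783
hexkey pinpoint [(array([326., 173.]), 0.91, array([0.7483, 0.0054, 0.0127])), (array([388., 249.]), 0.77, array([ 0.5151, -0.1461,  0.1673])), (array([490., 312.]), 0.66, array([ 0.3714, -0.4466,  0.0141]))]
hexkey search_frame [(array([385., 251.]), 0.73, array([ 0.5101, -0.1399,  0.1646])), (array([382., 334.]), 0.73, array([ 0.3061, -0.1545,  0.0186])), (array([479., 295.]), 0.69, array([ 0.4176, -0.4159,  0.0157]))]
short_tip pinpoint [(array([509., 299.]), 0.88, array([ 0.4081, -0.5042,  0.0021])), (array([347., 178.]),
[... 2942 characters left out ...]
0.1931,  0.0151]))]
rest search_frame [(array([357., 234.]), 0.79, array([ 0.5033, -0.2005,  0.016 ]))]
clamp pinpoint [(array([262., 277.]), 0.8, array([0.6115, 0.1282, 0.012 ])), (array([334., 221.]), 0.32, array([ 0.6145, -0.2366,  0.0002]))]
clamp search_frame [(array([246., 294.]), 0.81, array([0.5693, 0.2367, 0.051 ]))]
socket pinpoint [(array([260., 248.]), 0.62, array([0.6238, 0.1138, 0.0992])), (array([362., 195.]), 0.59, array([ 0.6146, -0.4069,  0.0136]))]
socket search_frame [(array([260., 257.]), 0.53, array([0.6199, 0.1214, 0.0744]))]
bolt search_frame [(array([299., 211.]), 0.59, array([ 0.7475, -0.2151, -0.0001])), (array([259., 249.]), 0.48, array([0.622 , 0.1175, 0.0999]))]
```

```bash
python3 - <<'E'
import cv2
a=cv2.imread("pics/top0.png"); b=cv2.imread("pics/side0.png")
u=cv2.resize(a[150:350,220:440],(0,0),fx=3.6,fy=3.0)
cv2.imwrite("pics/c1.png",cv2.resize(a[150:310,220:430],(798,600)[:2] if 0 else (788,600),interpolation=cv2.INTER_CUBIC))
cv2.imwrite("pics/c2.png",cv2.resize(b[150:330,215:455],(800,600),interpolation=cv2.INTER_CUBIC))
E
```

```text
(no output)
```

View pics/top0.png

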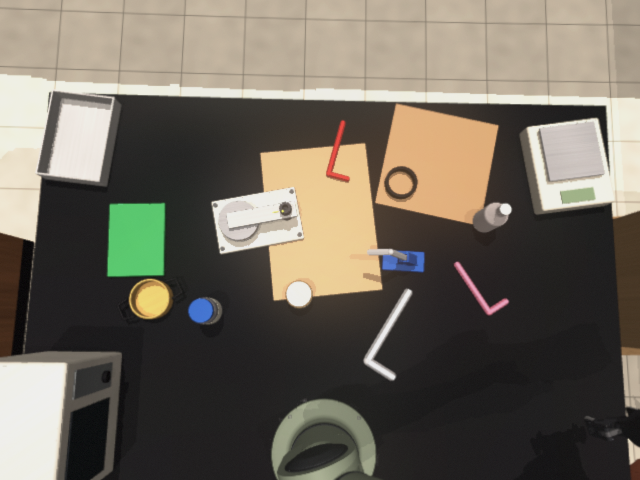

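View pics/c1.png

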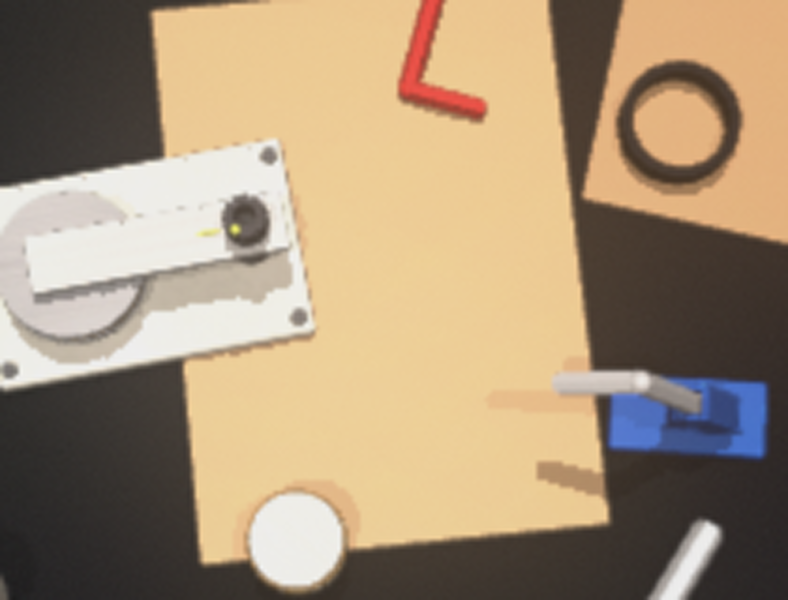

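View pics/c2.png

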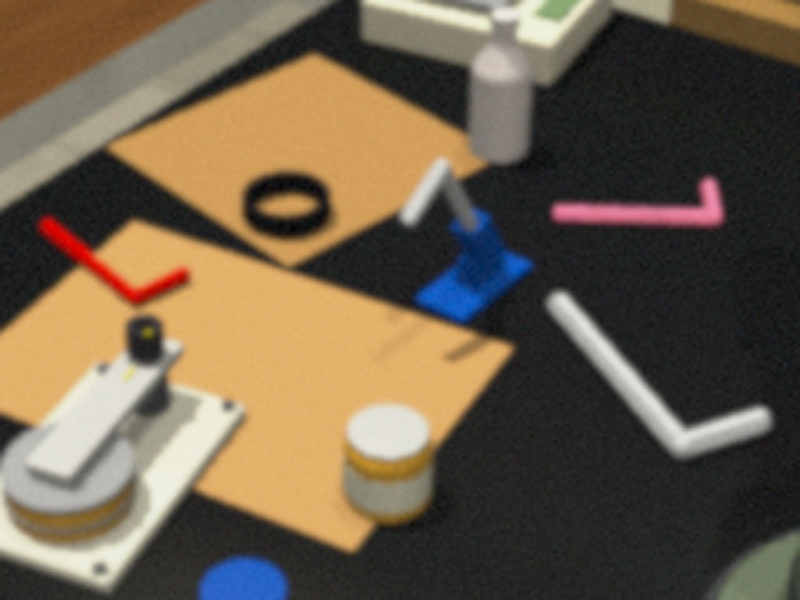

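```bash
cat >> h.py <<'E'
def cloud(p):
    z=p["z_map"]; r,c=np.nonzero(z>0); uv=np.stack([c,r],1).astype(np.float64)
    q=cv2.undistortPoints(uv[:,None],np.array(p["K"]),np.array(p["dist"]))[:,0]
    X=np.c_[q[:,0],-q[:,1],-np.ones(len(q))]*z[r,c][:,None]
    return X@Rc(p).T+np.array(p["eye"]),uv,p["frame"][r,c].astype(int)
E
python3 - <<'E'
from h import *
np.set_printoptions(precision=4,suppress=True)
S={}
for n in("top","side"):
    F=[bot.grab_frame(n) for _ in range(6)]; p=dict(F[-1])
    Z=np.stack([f["z_map"] for f in F]); Z[Z==0]=np.nan; p["z_map"]=np.nan_to_num(np.nanmedian(Z,0)).astype(np.float32)
    p["frame"]=np.mean([f["frame"].astype(float) for f in F],0).round().astype(np.uint8)
    S[n]=p
    X,uv,C=cloud(p)
    def box(x0,x1,y0,y1,z0,z1): return (X[:,0]>x0)&(X[:,0]<x1)&(X[:,1]>y0)&(X[:,1]<y1)&(X[:,2]>z0)&(X[:,2]<z1)
    m=box(.56,.70,.06,.18,.092,.11); print(n,"head",m.sum(),X[m].mean(0),(X[m].max(0)+X[m].min(0))/2,np.ptp(X[m],axis=0))
    for nm,z0,z1 in(("strap",.062,.076),("deck",.006,.022)):
        m=box(.48,.75,.03,.36,z0,z1)
        if nm=="deck": m&=C.min(1)>120
        r=cv2.minAreaRect(X[m][:,:2].astype(np.float32)*1000); print(nm,m.sum(),X[m][:,2].mean(),r)
    # yellow
    y=box(.54,.70,.05,.25,.05,.12)&(np.minimum(C[:,0],C[:,1])-C[:,2]>60)
    for a,b,c in zip(X[y],uv[y],C[y]): print("yel",b,a,c)
    m=box(.45,.58,-.26,-.05,.095,.19); K=X[m]; U=uv[m]
    print("key",m.sum()); np.save(f"key_{n}.npy",np.c_[K,U,C[m]])
    m=box(.40,.60,-.32,-.1,.004,.016)&(C[:,2]-C[:,0]>60); r=cv2.minAreaRect(X[m][:,:2].astype(np.float32)*1000); print("foot",m.sum(),r)
    K=K[K[:,1].argsort()]
    for y0 in np.arange(-.25,-.06,.01):
        q=K[(K[:,1]>=y0)&(K[:,1]<y0+.01)]
        if len(q): print(round(y0,3),len(q),np.median(q,0),np.ptp(q,axis=0))
import pickle; pickle.dump(S,open("S.pkl","wb"))
E
```

```text
top head 89 [0.6286 0.1124 0.1001] [0.6286 0.112  0.098 ] [0.0293 0.031  0.011 ]
strap 991 0.06872091806819049 ((615.6836547851562, 176.02349853515625), (42.67795944213867, 184.61666870117188), 11.76579761505127)
deck 2549 0.013637853887528445 ((612.7815551757812, 192.71041870117188), (150.7890625, 234.80667114257812), 11.943889617919922)
yel [282. 210.] [0.6211 0.1192 0.1018] [220 218 110]
yel [283. 210.] [0.6208 0.1165 0.1035] [174 168  98]
yel [276. 211.] [0.6254 0.1372 0.0683] [235 232 158]
yel [277. 211.] [0.6255 0.1345 0.068 ] [235 229 151]
yel [281. 211.] [0.6182 0.1216 0.1029] [160 155  90]
yel [282. 211.] [0.6186 0.1191 0.1014] [226 224 110]
yel [283. 211.] [0.6186 0.1165 0.1014] [199 194 104]
yel [273. 212.] [0.6219 0.1448 0.0709] [236 235 155]
yel [274. 212.] [0.6225 0.1424 0.0687] [219 213 140]
yel [275. 212.] [0.6227 0.1398 0.0677] [216 210 143]
yel [276. 212.] [0.6223 0.1369 0.0703] [222 218 150]
key 230
foot 476 ((507.9378967285156, -211.62049865722656), (113.72229766845703, 55.03943634033203), 87.74510192871094)
-0.2 14 [ 0.5075 -0.1938  0.1035] [0.0128 0.0079 0.0149]
[... 1283 characters left out ...]
.2171630859375), (114.86524200439453, 56.672122955322266), 88.71914672851562)
-0.2 1 [ 0.5046 -0.1908  0.0991] [0. 0. 0.]
-0.19 10 [ 0.5057 -0.1833  0.1023] [0.006  0.0071 0.0168]
-0.18 17 [ 0.5064 -0.1761  0.1102] [0.0086 0.0072 0.0304]
-0.17 22 [ 0.5063 -0.1649  0.1307] [0.017  0.0086 0.032 ]
-0.16 21 [ 0.5075 -0.1544  0.1475] [0.0078 0.009  0.0348]
-0.15 20 [ 0.5099 -0.1449  0.1666] [0.011  0.0089 0.0147]
-0.14 20 [ 0.51   -0.1361  0.16  ] [0.0146 0.0092 0.0145]
-0.13 21 [ 0.5113 -0.1258  0.1548] [0.0146 0.0097 0.0131]
-0.12 23 [ 0.5116 -0.1144  0.1486] [0.0138 0.0095 0.0139]
-0.11 20 [ 0.5118 -0.1048  0.1419] [0.013  0.0082 0.0117]
-0.1 13 [ 0.5142 -0.0972  0.1373] [0.0111 0.0036 0.0118]
```

Request:
{"api": "move_arm", "payload": {
  "moves": "20 -15 -5 -0.08; 50 -37 -10 -0.2; 83 -61 -15 -0.32; 116 -86 -20 -0.44; 149 -110 -20 -0.56; 182 -134 -20 -0.68; 215 -159 -20 -0.8; 248 -183 -20 -0.92; 281 -208 -20 -1.04; 314 -232 -20 -1.16",
  "grip": 1,
  "grip_force": 100
}}

```text
clock: 2.83
position: [0.4007, -0.3034, 0.2516]
tool_rot: [3.141, 0.0, 1.411]
force: [1.6, -1.0, 0.1]
grip_width: 0.0852
```

```bash
cat >> h.py <<'E'
def rel(x,y,z,yawdeg=None):
    o=bot.observe(); p=o["position"]; yw=o["tool_rot"][2]; c,s=np.cos(yw),np.sin(yw)
    d=(np.array([x,y,z])-p)*1000
    t=0 if yawdeg is None else -((np.radians(yawdeg)-yw+np.pi)%(2*np.pi)-np.pi)
    return np.round([c*d[0]+s*d[1], s*d[0]-c*d[1], -d[2], t],3)
def st():
    o=bot.observe(); np.set_printoptions(precision=4,suppress=True)
    print("t",round(o["clock"],2),"pos",o["position"],"yaw",np.degrees(o["tool_rot"][2]),"F",o["force"],"M",o["moment"],"w",o["grip_width"],"q",o["qpos"])
E
python3 - <<'E'
from h import *; import pickle
st(); print(rel(.507,-.1745,.24,87))
S=pickle.load(open("S.pkl","rb"))
B={"top":np.array([.6291,.113]),"side":np.array([.632,.1154])}
for n,p in S.items():
    c0=proj(p,[*B[n],.101])[0]; c,r=c0.round().astype(int)
    f=p["frame"].astype(float); w=np.clip(np.minimum(f[...,0],f[...,1])-f[...,2]-20,0,None)
    for nm,z in(("dot",.101),("line",.069)):
        m=np.zeros_like(w)
        rr,cc=np.mgrid[r-8:r+18,c-16:c+12]
        W=atz
        pts=np.array([atz(p,(a,b),z)[:2]-B[n] for a,b in zip(cc.ravel(),rr.ravel())]); R=np.hypot(*pts.T)
        k=w[rr,cc].ravel()*((R<.0155) if nm=="dot" else (R>.019)*(R<.05)*(pts[:,1]>0))
        g=(pts*k[:,None]).sum(0)/k.sum(); print(n,nm,k.sum(),g*1000,np.degrees(np.arctan2(g[1],g[0])),"head px",c0)
E
```

```text
t 2.83 pos [ 0.4007 -0.3034  0.2516] yaw 80.81915992749185 F [ 1.6365 -1.0481  0.0652] M [-0.0498 -0.0718 -0.0032] w 0.08524375285438564 q [ 0.8677  0.327  -0.4248  1.8769  0.1615  0.9704  0.2111]
[144.244  84.322  11.638  -0.108]
top dot 436.0 [-9.6683  5.7301] 149.34631642263497 head px [284.4794 207.1089]
top line 480.0 [-5.3284 26.5177] 101.36151405237634 head px [284.4794 207.1089]
side dot 568.0 [-3.2625  1.649 ] 153.18671057902517 head px [257.1597 247.2186]
side line 4468.0 [21.2098 15.8296] 36.73526039529739 head px [257.1597 247.2186]
```

Request:
{"api": "move_arm", "payload": {
  "moves": "25 14 5 -0.04; 60 35 10 -0.108; 95 56 12 -0.108; 125 73 12 -0.108; 144 84 20 -0.108; 144 84 40 -0.108; 144 84 52 -0.108; 144 84 52 -0.108; 144 84 52 -0.108; 144 84 52 -0.108"
}}

```text
clock: 3.67
position: [0.5068, -0.1773, 0.2001]
tool_rot: [3.141, 0.0, 1.512]
force: [0.2, 0.6, 0.2]
grip_width: 0.0852
```

```bash
python3 - <<'E'
from h import *
st(); print(rel(.507,-.1745,.107,87))
p=bot.grab_frame("side"); save(p,"pics/s1.png")
import cv2
cv2.imwrite("pics/c3.png",cv2.resize(p["frame"][90:270,250:450,::-1],(660,594),interpolation=cv2.INTER_CUBIC))
E
```

```text
t 3.67 pos [ 0.5068 -0.1773  0.2001] yaw 86.65000899047423 F [0.1695 0.6213 0.2199] M [-0.0536  0.0217 -0.0081] w 0.08519006681376338 q [ 0.5794  0.4527 -0.4721  1.8482  0.2569  0.9001 -0.0712]
[ 2.838  0.04  93.131 -0.006]
```

View pics/c3.png

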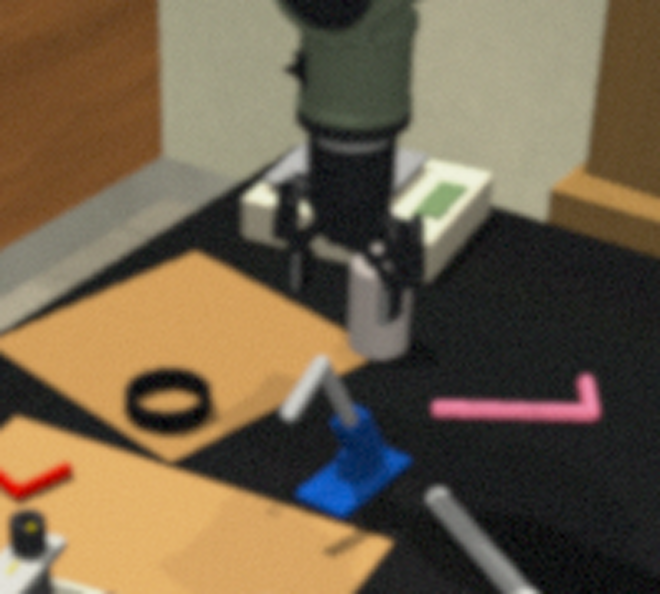

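Request:
{"api": "move_arm", "payload": {
  "moves": "2 0 15 -0.006; 3 0 40 -0.006; 3 0 62 -0.006; 3 0 80 -0.006; 3 0 90 -0.006; 3 0 93 -0.006; 3 0 93 -0.006; 3 0 93 -0.006; 3 0 93 -0.006; 3 0 93 -0.006"
}}

```text
clock: 4.55
position: [0.5072, -0.1743, 0.1072]
tool_rot: [3.14, 0.0, 1.519]
force: [-0.6, -1.6, 0.3]
grip_width: 0.0856
```

Request:
{"api": "move_arm", "payload": {
  "moves": "0 0 0 0; 0 0 0 0; 0 0 0 0; 0 0 0 0; 0 0 0 0; 0 0 0 0; 0 0 0 0; 0 0 0 0; 0 0 0 0; 0 0 0 0",
  "grip": 0,
  "grip_force": 60
}}

```text
clock: 5.38
position: [0.5087, -0.1741, 0.1068]
tool_rot: [3.137, -0.0, 1.519]
force: [9.7, -0.7, -3.3]
grip_width: 0.0129
```

```bash
python3 - <<'E'
from h import *
st()
E
```

```text
t 5.38 pos [ 0.5087 -0.1741  0.1068] yaw 87.0569615546941 F [ 9.6922 -0.7304 -3.2785] M [-0.2805 -2.472   0.2623] w 0.012861665922265467 q [ 0.5272  0.5828 -0.4189  1.9223  0.3522  0.7042 -0.1524]
```

Request:
{"api": "move_arm", "payload": {
  "moves": "2 1 -3.5 0; 6 1.5 -10.4 0; 11 1.5 -19 0; 16 1.5 -27.7 0; 21 1.5 -36.4 0; 26 1.5 -45 0; 31 1.5 -53.7 0; 36 1.5 -62.4 0; 41 1.5 -71 0; 46 1.5 -79.7 0",
  "grip": 0,
  "grip_force": 100
}}

```text
clock: 6.22
position: [0.5102, -0.1276, 0.1868]
tool_rot: [-3.141, -0.0, 1.519]
force: [-0.3, 0.2, -2.5]
grip_width: 0.0123
```

```bash
cat >> h.py <<'E'
def keypts(p,lo=.06,rad=.2):
    X,uv,C=cloud(p); o=bot.observe(); g=o["position"]+[0,0,.019]
    sat=C.max(1)-C.min(1)
    m=(np.linalg.norm(X-g,axis=1)<rad)&(X[:,2]>lo)&(X[:,2]<g[2]+.07)&(sat<25)&(C.mean(1)>85)
    return X[m],uv[m],g
E
python3 - <<'E'
from h import *
st()
for n in("top","side"):
    p=bot.grab_frame(n); save(p,f"pics/{n}2.png"); K,u,g=keypts(p)
    yw=bot.observe()["tool_rot"][2]; a=np.array([np.cos(yw),np.sin(yw),0])
    s=(K-g)@a; t=K[:,2]-g[2]
    for s0 in np.arange(-.16,.12,.01):
        q=(s>=s0)&(s<s0+.01)
        if q.sum()>2: print(n,round(s0+.005,3),q.sum(),np.median(t[q]),np.percentile(t[q],[5,95]),np.median(((K-g)@[a[1],-a[0],0])[q]))
    for l in("short_tip","long_tip","hexkey"): print(l,[(np.round(k["at"]),round(k["conf"],2),depth(p,k["at"])) for k in bot.pinpoint(p,l)[:4]])
a=cv2.imread("pics/top2.png")[150:300,280:480];b=cv2.imread("pics/side2.png")[100:250,260:460]
cv2.imwrite("pics/c4.png",cv2.resize(np.hstack([a,b]),(800,300),interpolation=cv2.INTER_CUBIC))
E
```

```text
t 6.22 pos [ 0.5102 -0.1276  0.1868] yaw 87.01817572603501 F [-0.2543  0.1941 -2.5215] M [ 0.0041 -0.0462  0.0281] w 0.012316903974859628 q [ 0.4918  0.4556 -0.4767  1.887   0.2689  0.8629 -0.1718]
top 0.025 15 0.04167517327081513 [0.0369 0.0434] -0.0047676244638591575
top 0.035 22 0.035096667920878816 [0.0312 0.0394] -0.0044635344140851445
top 0.045 21 0.03011469165787181 [0.0281 0.0371] -0.004050344370166845
top 0.055 19 0.025110950876594068 [0.0195 0.0281] -0.0023120031822591383
top 0.065 17 0.018937382913537054 [0.0149 0.0228] -0.003497562451548898
top 0.075 8 0.015610115453184664 [0.0124 0.0195] -0.002993239949609372
short_tip [(array([346., 181.]), 0.91, array([ 0.7289, -0.0528,  0.0078])), (array([393., 374.]), 0.56, array([ 0.2028, -0.1821,  0.0188])), (array([351., 249.]), 0.44, array([ 0.5365, -0.0702, -0.    ]))]
long_tip [(array([344., 121.]), 0.89, array([ 0.9038, -0.0437,  0.0088]))]
hexkey [(array([328., 173.]), 0.87, array([0.7486, 0.0001, 0.014 ])), (array([376., 250.]), 0.67, array([ 0.4821, -0.0881,  0.3796])), (array([365., 360.]), 0.67, array([ 0.2386, -0.1087,  
[... 1008 characters left out ...]
array([ 0.7358, -0.0476,  0.009 ])), (array([325., 201.]), 0.71, array([ 0.7077, -0.3156,  0.0006])), (array([443., 272.]), 0.6, array([ 0.2093, -0.2098, -0.0019])), (array([428., 202.]), 0.56, array([ 0.4166, -0.5199,  0.0007]))]
long_tip [(array([382., 240.]), 0.87, array([ 0.4227, -0.217 ,  0.0189])), (array([354., 209.]), 0.66, array([ 0.5038, -0.1764,  0.1212])), (array([226., 215.]), 0.52, array([ 0.9317, -0.0529, -0.002 ]))]
hexkey [(array([428., 214.]), 0.81, array([ 0.3771, -0.4391,  0.0117])), (array([341., 183.]), 0.78, array([ 0.5072, -0.1072,  0.2432])), (array([254., 239.]), 0.77, array([0.7515, 0.004 , 0.0091])), (array([418., 282.]), 0.61, array([ 0.24  , -0.1074,  0.0186]))]
```

View pics/c4.png

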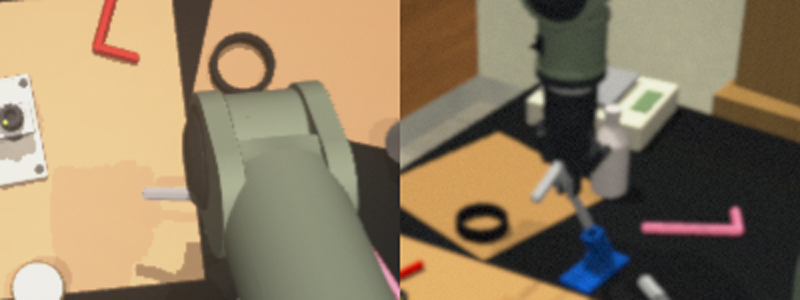

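Request:
{"api": "move_arm", "payload": {
  "moves": "-15 0 0 0; -35 0 0 0; -55 0 0 0; -70 0 0 0; -70 0 5 0; -70 0 15 0; -70 0 25 0; -70 0 35 0; -70 0 40 0; -70 0 40 0"
}}

```text
clock: 7.45
position: [0.5064, -0.1973, 0.1444]
tool_rot: [-3.139, -0.001, 1.52]
force: [-0.1, -0.1, -2.8]
grip_width: 0.0124
```

```bash
python3 - <<'E'
from h import *
st(); o=bot.observe()["position"]
E=np.array([-.211,.0885]); L=.085;h=.0075
for th in (60,52,44,36,28,20,12,5,0,-3):
    t=np.radians(th); P=E+L*np.array([np.cos(t),np.sin(t)])+h*np.array([-np.sin(t),np.cos(t)])
    print(th,np.round([(P[0]-o[1])*1000,0,-(P[1]-.019-o[2])*1000],1))
E
```

```text
t 7.45 pos [ 0.5064 -0.1973  0.1444] yaw 87.07598935669812 F [-0.0854 -0.0985 -2.8298] M [0.0753 0.007  0.045 ] w 0.012407367585424843 q [ 0.5836  0.5372 -0.4379  1.8775  0.3077  0.7958 -0.0692]
60 [22.3  0.  -2.5]
52 [32.7  0.   3.3]
44 [42.2  0.  10.5]
36 [50.6  0.  18.9]
28 [57.8  0.  28.4]
20 [63.6  0.  38.8]
12 [67.9  0.  49.9]
5 [70.3  0.  60. ]
0 [71.3  0.  67.4]
-3 [71.6  0.  71.9]
```

Request:
{"api": "move_arm", "payload": {
  "moves": "11 0 -2 0; 22 0 -2 0; 32 0 3 0; 42 0 10 0; 50 0 19 0; 58 0 28 0; 64 0 39 0; 68 0 50 0; 70 0 60 0; 71 0 66 0",
  "grip": 0,
  "grip_force": 30
}}

```text
clock: 8.28
position: [0.5114, -0.125, 0.0798]
tool_rot: [3.14, -0.001, 1.521]
force: [1.6, 3.9, 8.0]
grip_width: 0.0126
```

```bash
cat >> h.py <<'E'
def keyprof(n,lo=.06,v=True):
    p=bot.grab_frame(n); K,u,g=keypts(p,lo); o=bot.observe()
    yw=o["tool_rot"][2]; a=np.array([np.cos(yw),np.sin(yw),0]); b=np.array([a[1],-a[0],0])
    s=(K-g)@a; t=K[:,2]-g[2]; l=(K-g)@b
    for s0 in np.arange(-.16,.12,.01):
        q=(s>=s0)&(s<s0+.01)
        if q.sum()>2: print(n,round((s0+.005)*1000),q.sum(),np.round(1000*np.array([np.median(t[q]),*np.percentile(t[q],[5,95]),np.median(l[q])]),1))
    return p
E
python3 - <<'E'
from h import *
st(); keyprof("top",.03); p=keyprof("side",.03)
cv2.imwrite("pics/c5.png",cv2.resize(p["frame"][120:270,260:460,::-1],(800,600),interpolation=cv2.INTER_CUBIC))
E
```

```text
t 8.28 pos [ 0.5114 -0.125   0.0798] yaw 87.14514734406286 F [1.6395 3.9139 8.0275] M [-0.0171 -0.2231  0.1096] w 0.012618728977487646 q [ 0.4192  0.6122 -0.3954  1.9631  0.3799  0.6369 -0.2701]
top 25 13 [11.5  6.8 14.6 -3.1]
top 35 16 [10.5  6.7 14.9 -2. ]
top 45 22 [  9.5 -18.3  15.5  -4.9]
top 55 3 [-26.7 -29.3  -9.7  -2.1]
side -115 5 [-1.6 -5.7 -0.8 -0.7]
side -105 8 [-2.1 -6.1  3.7 -4.9]
side 5 7 [ 5.5 -4.8  9.1  8.1]
side 15 19 [ 6.  -0.7 11.7 -4.2]
side 25 13 [ 6.9 -0.1 10.6 -2.8]
side 35 16 [ 6.4 -7.  10.4 -2.2]
side 45 48 [-10.6 -46.3   9.8  -4. ]
side 55 42 [-17.5 -42.9   7.4  -1.8]
```

View pics/c5.png

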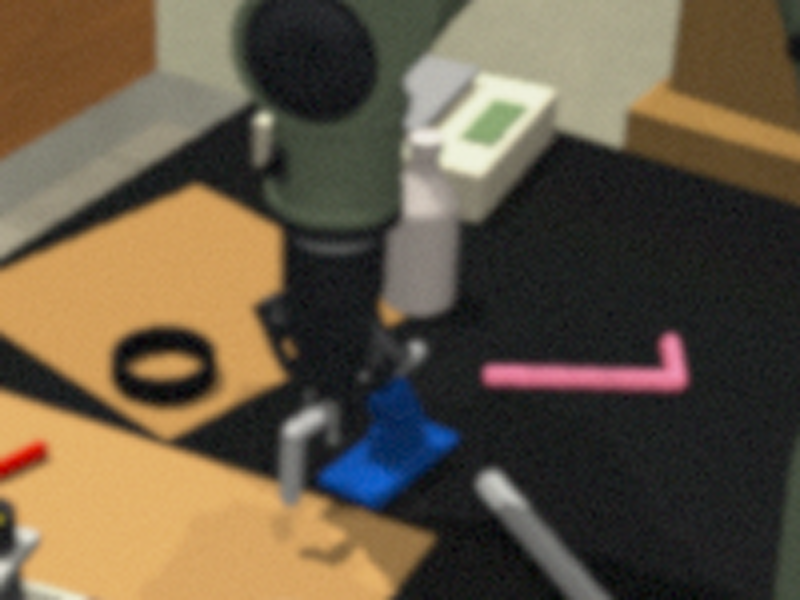

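Request:
{"api": "move_arm", "payload": {
  "moves": "0 0 2 0; 0 0 4 0; 0 0 4 0; 0 0 4 0; 0 0 4 0; 0 0 4 0; 0 0 4 0; 0 0 0 0; 0 0 -15 0; 0 0 -35 0"
}}

```text
clock: 9.22
position: [0.5096, -0.1267, 0.1148]
tool_rot: [-3.139, -0.0, 1.519]
force: [-0.4, -0.1, -2.3]
grip_width: 0.0123
```

```bash
python3 - <<'E'
from h import *
st(); keyprof("top",.05); keyprof("side",.05)
E
```

```text
t 9.22 pos [ 0.5096 -0.1267  0.1148] yaw 87.03206166328788 F [-0.3621 -0.0554 -2.3209] M [0.0239 0.0412 0.0257] w 0.012314214552148539 q [ 0.4466  0.5574 -0.4256  1.9441  0.3399  0.7128 -0.2345]
top 25 16 [ 5.4  2.3  8.1 -5.1]
top 35 15 [ 6.3  4.4 10.9 -5.1]
top 45 29 [  5.1 -26.4  11.8  -6.6]
top 55 3 [-32.4 -34.9 -13.1  -4.4]
side -105 11 [-2.  -5.7  3.7 -3.7]
side -95 4 [-0.4 -7.   1.3 -4.1]
side 5 3 [6.7 6.7 8.5 4.1]
side 15 23 [ 7.3  0.4 12.1 -4.8]
side 25 12 [ 8.2  1.9 12.8 -3.7]
side 35 15 [  7.9 -23.6  10.7  -2.7]
side 45 46 [-13.1 -47.7  12.3  -3.3]
side 55 52 [-22.6 -47.6   9.8  -1.8]
```

Request:
{"api": "move_arm", "payload": {
  "moves": "0 0 -20 0; 15 10 -50 -0.05; 45 27 -60 -0.1; 80 48 -60 -0.15; 115 69 -60 -0.2; 150 90 -60 -0.25; 180 108 -60 -0.297; 200 120 -60 -0.297; 206 124 -60 -0.297; 206 124 -60 -0.297",
  "grip": 0,
  "grip_force": 90
}}

```text
clock: 10.15
position: [0.6452, 0.0745, 0.174]
tool_rot: [-3.141, -0.001, 1.818]
force: [0.3, -0.5, -2.9]
grip_width: 0.0121
```

```bash
python3 - <<'E'
from h import *
st(); 
for n in("top","side"):
    p=bot.grab_frame(n); K,u,g=keypts(p,.115); yw=bot.observe()["tool_rot"][2]
    a=np.array([np.cos(yw),np.sin(yw),0]); b=np.array([a[1],-a[0],0]); s=(K-g)@a*1000;t=(K[:,2]-g[2])*1000;l=(K-g)@b*1000
    save(p,f"pics/{n}6.png")
    for t0 in range(-70,15,8):
        q=(t>=t0)&(t<t0+8)&(s>20)&(s<75)
        if q.sum()>2: print(n,"t",t0+4,q.sum(),np.round([np.median(s[q]),s[q].min(),s[q].max(),np.median(l[q]),l[q].min(),l[q].max()],1))
    for s0 in range(-130,70,10):
        q=(s>=s0)&(s<s0+10)&(t>-12)
        if q.sum()>2: print(n,"s",s0+5,q.sum(),np.round([np.median(t[q]),t[q].max(),np.median(l[q]),l[q].min(),l[q].max()],1))
a=cv2.imread("pics/top6.png")[140:290,220:420];b=cv2.imread("pics/side6.png")[150:300,190:390]
cv2.imwrite("pics/c6.png",cv2.resize(np.hstack([a,b]),(800,300),interpolation=cv2.INTER_CUBIC))
E
```

```text
t 10.15 pos [0.6452 0.0745 0.174 ] yaw 104.17874428645885 F [ 0.3165 -0.4943 -2.9435] M [ 0.0407 -0.0477  0.0161] w 0.012090655559692829 q [ 0.1277  0.6667 -0.5224  1.5639  0.3711  1.0121 -0.2534]
top t -42 6 [48.4 41.2 53.9 -7.2 -8.5 -3.8]
top t -34 3 [51.4 44.2 53.2 -6.8 -8.  -3.9]
top t -26 5 [48.9 40.7 52.6 -6.6 -8.6 -3.6]
top t -18 5 [48.3 43.6 52.  -8.1 -8.9 -3. ]
top t -10 5 [45.4 40.1 51.4 -8.  -8.8 -2.9]
top t -2 5 [44.8 37.2 49.5 -7.8 -8.3 -6.2]
top t 6 17 [43.7 34.4 50.7 -5.3 -8.3  4.5]
top t 14 20 [42.9 36.7 50.1 -1.7 -8.3  4.9]
top s 35 12 [10.5 15.  -5.3 -8.2  4.9]
top s 45 31 [ 9.5 14.7 -4.2 -8.8  4.5]
top s 55 3 [ 3.6 12.  -2.9 -3.  -2.7]
side t -50 3 [54.7 50.6 56.3 -3.4 -4.  -1.2]
side t -42 9 [52.  46.5 55.3 -2.2 -6.1  0.4]
side t -34 11 [52.2 44.6 57.  -1.2 -5.1  1.6]
side t -26 8 [52.4 46.9 56.5 -1.7 -4.4  0.3]
side t -18 12 [49.8 45.6 58.4 -2.7 -6.2  1.5]
side t -10 9 [52.3 45.8 54.5 -0.3 -5.4  2.2]
side t -2 12 [48.8 20.8 55.8 -3.2 -7.8  7.8]
side t 6 35 [36.  21.  55.3 -1.9 -7.1  8.2]
side t 14 11 [43.8 30.1 50.9 -0.4 -4.1  5.4]
side s -55 5 [3.6 4.7 2.8 1.1 6.7]
side s 5 7 [  8.   56.8  -5.5 -41.9  22.5]
side s 15 39 [  8.1  68.9   0.5 -43.3  64.4]
side s 25 11 [ 5.7  9.1 -3.2 -5.2  8.2]
side s 35 13 [ 8.  11.2 -0.5 -4.6  8. ]
side s 45 26 [ 7.  12.3 -0.7 -7.1  8.2]
side s 55 15 [ 0.6 11.8 -1.2 -7.8  6. ]
```

View pics/c6.png

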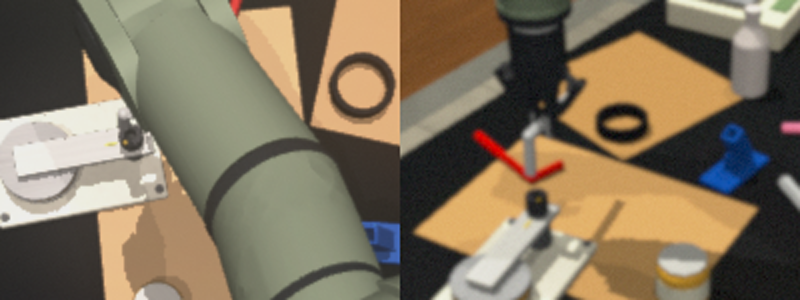

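```bash
cat >> h.py <<'E'
from scipy.optimize import least_squares
B={"top":np.array([.6291,.113]),"side":np.array([.632,.1154])}
def tipfit(n,N=4,tilt0=.07):
    Q=[]
    o=bot.observe(); yw=o["tool_rot"][2]; a=np.array([np.cos(yw),np.sin(yw),0]); b=np.array([a[1],-a[0],0])
    for _ in range(N):
        p=bot.grab_frame(n); K,u,g=keypts(p,.108)
        s=(K-g)@a*1000;t=(K[:,2]-g[2])*1000;l=(K-g)@b*1000
        q=(t>-57)&(t<-12)&(s>28)&(s<68)&(abs(l)<18); Q.append(np.c_[s,l,t][q])
    Q=np.vstack(Q)
    def f(x):
        ds=Q[:,0]-x[0]-x[2]*(-(Q[:,2]+60)); dl=Q[:,1]-x[1]
        return np.max([abs(dl),abs(dl*.5+ds*.866),abs(dl*.5-ds*.866)],0)-7
    r=least_squares(f,[46,-4,tilt0],loss="soft_l1",f_scale=1.)
    g=o["position"]+[0,0,.019]; tip=g[:2]+(a*r.x[0]+b*r.x[1])[:2]/1000
    d=(B[n]-tip)*1000
    print(n,len(Q),"tip s,l,tilt",r.x,"rms",np.sqrt(np.mean(r.fun**2)),"tip",tip,"to bolt: dx",d@a[:2],"dy",d@b[:2])
E
python3 - <<'E'
from h import *
tipfit("top",5);tipfit("side",5)
E
```

```text
top 120 tip s,l,tilt [46.34175697 -1.84434011  0.05421953] rms 0.44451617536990384 tip [0.63154315 0.11587215] to bolt: dx -2.19504447390304 dy -3.065943280143205
side 220 tip s,l,tilt [48.85598256  2.51105389  0.10188614] rms 2.2429151729481047 tip [0.63565074 0.11896998] to bolt: dx -2.5838210640762793 dy -4.404150503786722
```

Request:
{"api": "move_arm", "payload": {
  "moves": "-1 -1 3 0; -2.4 -3.3 8 0; -2.4 -3.3 14 0; -2.4 -3.3 20 0; -2.4 -3.3 25 0; -2.4 -3.3 27 0; -2.4 -3.3 27 0; -2.4 -3.3 27 0; -2.4 -3.3 27 0; -2.4 -3.3 27 0"
}}

```text
clock: 11.58
position: [0.6428, 0.069, 0.1483]
tool_rot: [3.141, 0.0, 1.816]
force: [0.1, 0.2, -1.6]
grip_width: 0.0121
```

```bash
python3 - <<'E'
from h import *
st()
tipfit("top",5);tipfit("side",3)
p=bot.grab_frame("top");q=bot.grab_frame("side")
a=p["frame"][180:240,250:330,::-1];b=q["frame"][200:275,220:320,::-1]
cv2.imwrite("pics/c7.png",np.hstack([cv2.resize(x,(400,300),interpolation=cv2.INTER_CUBIC) for x in(a,b)]))
E
```

```text
t 11.58 pos [0.6428 0.069  0.1483] yaw 104.03477603869493 F [ 0.1446  0.2342 -1.5894] M [0.0476 0.0174 0.0384] w 0.012069212931736139 q [ 0.1296  0.6899 -0.5111  1.5939  0.3898  0.9603 -0.2649]
top 110 tip s,l,tilt [46.6617 -1.7984  0.062 ] rms 0.382500662060632 tip [0.6297 0.1138] to bolt: dx -0.6706814967078707 dy -0.775218131537352
side 149 tip s,l,tilt [46.9608  2.4479  0.0318] rms 2.1228791111679 tip [0.6336 0.1151] to bolt: dx 0.6944305332138887 dy -1.4702925017639241
```

View pics/c7.png

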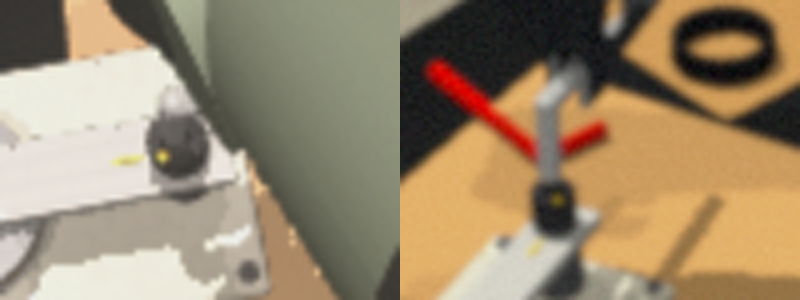

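Request:
{"api": "move_arm", "payload": {
  "moves": "0 -1 1 0; 0 -1 3 0; 0 -1 5 0; 0 -1 7 0; 0 -1 8 0; 0 -1 9 0; 0 -1 10 0; 0 -1 11 0; 0 -1 12 0; 0 -1 12 0"
}}

```text
clock: 12.92
position: [0.6415, 0.0686, 0.1358]
tool_rot: [-3.141, 0.0, 1.816]
force: [-0.2, -2.2, 0.4]
grip_width: 0.0124
```

```bash
python3 - <<'E'
from h import *
st()
tipfit("top",4)
E
```

```text
t 12.92 pos [0.6415 0.0686 0.1358] yaw 104.02905919632309 F [-0.2129 -2.2165  0.3912] M [2.0422 0.5689 0.1165] w 0.012412065217325692 q [ 0.1267  0.7031 -0.5054  1.6055  0.3988  0.9377 -0.2723]
top 76 tip s,l,tilt [46.9471 -1.8451  0.069 ] rms 0.45779065848658423 tip [0.6284 0.1137] to bolt: dx -0.8819664239649465 dy 0.547785615917312
```

Request:
{"api": "move_arm", "payload": {
  "moves": "0 0 0.5 0; 0 0 1 0; 0 0 1.5 0; 0 0 2 0; 0 0 2 0.02; 0 0 2 0.04; 0 0 2 0.06; 0 0 2 0.06; 0 0 2 0.06; 0 0 2 0.06"
}}

```text
clock: 13.95
position: [0.6415, 0.0686, 0.134]
tool_rot: [-3.141, 0.0, 1.756]
force: [-0.7, -5.2, -2.4]
grip_width: 0.0125
```

```bash
python3 - <<'E'
from h import *
st()
tipfit("top",2);st()
E
```

```text
t 13.95 pos [0.6415 0.0686 0.134 ] yaw 100.61136647255242 F [-0.7401 -5.2105 -2.4166] M [-0.1877  0.5053  0.1601] w 0.012539600854191563 q [ 0.1171  0.7024 -0.4899  1.6074  0.389   0.9307 -0.3244]
top 38 tip s,l,tilt [46.7793 -2.3657  0.0713] rms 0.41782262194291603 tip [0.6305 0.1141] to bolt: dx -0.8216472687043428 dy -1.6129733416455168
t 14.05 pos [0.6415 0.0686 0.134 ] yaw 100.60537467107855 F [-1.3736 -0.8546 -3.217 ] M [-1.9647 -0.0331  0.037 ] w 0.012080108122759873 q [ 0.1172  0.7024 -0.4899  1.6073  0.3889  0.9306 -0.3244]
```

Request:
{"api": "move_arm", "payload": {
  "moves": "0 0 0 -0.02; 0 0 0 -0.04; 0 0 0 -0.06; 0 0 1 -0.06; 0 0 2 -0.06; 0 0 3 -0.06; 0 0 4 -0.06; 0 0 4 -0.06; 0 0 4 -0.06; 0 0 4 -0.06"
}}

```text
clock: 14.88
position: [0.6417, 0.0686, 0.13]
tool_rot: [3.142, 0.0, 1.816]
force: [1.9, 1.7, -3.8]
grip_width: 0.0124
```

```bash
python3 - <<'E'
from h import *
st()
tipfit("top",2);st();tipfit("side",1);st()
E
```

```text
t 14.88 pos [0.6417 0.0686 0.13  ] yaw 104.02775456531536 F [ 1.8945  1.6886 -3.8229] M [-1.9869 -0.7537 -0.1809] w 0.012425713731370362 q [ 0.1249  0.71   -0.5025  1.6092  0.4033  0.9273 -0.2758]
top 28 tip s,l,tilt [45.5633 -1.8005  0.0342] rms 0.46725959130715916 tip [0.6289 0.1124] to bolt: dx 0.5230937815837643 dy 0.3683903302217591
t 14.98 pos [0.6417 0.0686 0.13  ] yaw 104.02991944791859 F [ 2.6562 -5.638  -2.2033] M [-0.1816 -0.3505  0.0333] w 0.012063808985769772 q [ 0.1249  0.7099 -0.5025  1.6092  0.4034  0.9274 -0.2758]
side 34 tip s,l,tilt [51.5549  1.1825  0.2183] rms 1.7685785828112226 tip [0.6303 0.1189] to bolt: dx -3.8185082189344492 dy 0.7819809425132378
t 15.03 pos [0.6416 0.0686 0.13  ] yaw 104.03345251644394 F [ 3.0515 -3.8695 -3.4879] M [-2.0665 -0.8045 -0.1107] w 0.012201845288928988 q [ 0.1249  0.7099 -0.5026  1.6092  0.4034  0.9274 -0.2758]
```

Request:
{"api": "move_arm", "payload": {
  "moves": "0 0 1 0; 0 0 2 0; 0 0 3.5 0; 0 0 5 0; 0 0 6.5 0; 0 0 8 0; 0 0 9.5 0; 0 0 11 0; 0 0 12 0; 0 0 12 0"
}}

```text
clock: 15.87
position: [0.6416, 0.0687, 0.1178]
tool_rot: [-3.142, -0.0, 1.816]
force: [2.9, -0.3, -3.0]
grip_width: 0.012
```

```bash
python3 - <<'E'
from h import *
st(); keyprof("top",.09);st();keyprof("side",.09)
E
```

```text
t 15.87 pos [0.6416 0.0687 0.1178] yaw 104.03503181030015 F [ 2.9081 -0.2699 -2.9586] M [-2.1422 -0.9918 -0.1145] w 0.012006331757382492 q [ 0.121   0.7247 -0.4964  1.6166  0.4125  0.9064 -0.2829]
top 35 23 [  9.2 -35.6  14.9  -3.9]
top 45 34 [  7.4 -32.   13.5  -5.9]
top 55 23 [-35.2 -39.6  -8.4  -1.4]
t 15.92 pos [0.6416 0.0687 0.1179] yaw 104.04159544273442 F [ 3.5629 -8.0944 -3.2897] M [-1.4226 -0.8507 -0.0312] w 0.012109383766435593 q [ 0.121   0.7245 -0.4965  1.6165  0.4126  0.9066 -0.2829]
side -65 5 [2.6 2.2 4.5 3.9]
side -55 6 [3.2 1.7 5.8 2.1]
side 5 11 [ 6.5 -5.5 60.3 -1.6]
side 15 25 [ 8.5  1.6 66.  -6.8]
side 25 13 [ 9.4  4.6 12.7 -1.3]
side 35 14 [ 8.8  4.9 11.6 -3.3]
side 45 43 [ -9.8 -34.9   9.6  -3. ]
side 55 30 [-19.  -36.4   2.3  -0.5]
```

Request:
{"api": "move_arm", "payload": {
  "moves": "0 0 0.5 0; 0 0 1 0; 0 0 1.5 0; 0 0 2 0; 0 0 2.5 0; 0 0 3 0; 0 0 3.5 0; 0 0 4 0; 0 0 4.5 0; 0 0 4.5 0"
}}

```text
clock: 16.8
position: [0.6416, 0.0688, 0.1134]
tool_rot: [-3.142, -0.0, 1.816]
force: [3.0, -1.2, -2.6]
grip_width: 0.0119
```

```bash
python3 - <<'E'
from h import *
st(); keyprof("top",.09);st()
E
```

```text
t 16.8 pos [0.6416 0.0688 0.1134] yaw 104.04066447455985 F [ 3.0231 -1.1692 -2.5616] M [ 0.7872 -0.4635  0.0124] w 0.011866910336107017 q [ 0.1194  0.7301 -0.4942  1.6193  0.4159  0.8988 -0.2856]
top 35 21 [  9.  -33.6  13.6  -4.1]
top 45 33 [  7.2 -29.   13.9  -5.5]
top 55 21 [-30.9 -34.7   1.1  -1.1]
t 16.85 pos [0.6416 0.0688 0.1134] yaw 104.04235771880816 F [ 4.0632 -2.6357 -1.9068] M [-0.0135 -0.65   -0.0226] w 0.012479699574515415 q [ 0.1195  0.73   -0.4942  1.6192  0.4159  0.8989 -0.2856]
```

Request:
{"api": "move_arm", "payload": {
  "moves": "0 0 0.4 0; 0 0 0.8 0; 0 0 1.2 0; 0 0 1.6 0; 0 0 2 0; 0 0 2.4 0; 0 0 2.8 0; 0 0 3 0; 0 0 3 0; 0 0 3 0"
}}

```text
clock: 17.68
position: [0.6417, 0.0686, 0.1107]
tool_rot: [3.141, 0.0, 1.816]
force: [3.2, 1.9, -0.8]
grip_width: 0.0123
```

```bash
python3 - <<'E'
from h import *
st(); keyprof("top",.09);st();p=keyprof("side",.09)
q=bot.grab_frame("top")
a=q["frame"][180:255,240:340,::-1];b=p["frame"][190:265,230:330,::-1]
cv2.imwrite("pics/c8.png",np.hstack([cv2.resize(x,(400,300),interpolation=cv2.INTER_CUBIC) for x in(a,b)]))
E
```

```text
t 17.68 pos [0.6417 0.0686 0.1107] yaw 104.02572169967848 F [ 3.1917  1.9413 -0.7788] M [-0.4586 -0.6902 -0.0587] w 0.012299837128337546 q [ 0.1186  0.7334 -0.4925  1.6207  0.4182  0.894  -0.2873]
top 35 23 [  7.8 -33.1  14.4  -4.7]
top 45 32 [  8.6 -22.8  14.7  -5.3]
top 55 22 [-29.4 -33.7 -22.8   3. ]
t 17.73 pos [0.6417 0.0686 0.1106] yaw 104.02984181521522 F [ 3.227  -3.4714  3.9631] M [ 0.667  -0.5225 -0.0372] w 0.01230055761626557 q [ 0.1186  0.7334 -0.4925  1.6207  0.4183  0.8939 -0.2874]
side -65 5 [3.6 2.3 4.5 1.5]
side -55 4 [ 3.7  2.9  6.1 -0.2]
side 5 10 [ 9.4 -4.8 60.9 -6.6]
side 15 28 [ 6.2 -1.7 62.8 -5.9]
side 25 14 [ 8.6  0.9 11.2 -1.5]
side 35 12 [ 8.2  2.9 12.4 -4.5]
side 45 39 [ -3.6 -29.2  10.1  -2.3]
side 55 23 [-14.6 -25.1  10.2  -1.6]
```

View pics/c8.png

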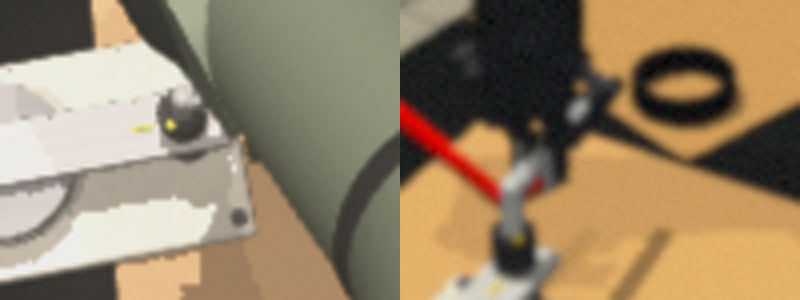

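Request:
{"api": "move_arm", "payload": {
  "moves": "0 0 0.5 0; 0 0 1 0; 0 0 1.5 0; 0 0 2 0; 0 0 2 0; 0 0 2 0; 0 0 2 0; 0 0 2 0; 0 0 2 0; 0 0 2 0"
}}

```text
clock: 18.67
position: [0.6424, 0.0679, 0.1095]
tool_rot: [3.14, 0.001, 1.815]
force: [4.4, -8.2, 12.9]
grip_width: 0.0121
```

```bash
python3 - <<'E'
from h import *
st(); bot.grab_frame("top"); st(); keyprof("top",.09)
E
```

```text
t 18.67 pos [0.6424 0.0679 0.1095] yaw 103.99436349030094 F [ 4.4089 -8.1557 12.9295] M [-2.8513 -1.1131 -0.0962] w 0.012104610336981191 q [ 0.1183  0.7349 -0.491   1.621   0.4204  0.891  -0.2885]
t 18.72 pos [0.6425 0.0679 0.1095] yaw 103.99850746455415 F [  4.118  -10.8968  18.1407] M [-0.8175 -0.4491  0.0607] w 0.012194359358281599 q [ 0.1183  0.7348 -0.491   1.6209  0.4204  0.891  -0.2885]
top 35 20 [ 11.6 -35.3  15.6  -4.3]
top 45 35 [  9.4 -24.   15.4  -5.8]
top 55 20 [-28.6 -34.1 -21.8   1.7]
top 65 5 [-28.7 -34.3 -27.   -1. ]
```

Request:
{"api": "move_arm", "payload": {
  "moves": "0 0 -1.5 0; 0 0 -1.5 0; 0 0 -1.5 0; 0 0 -1.5 0; 0 0 -1.5 0; 0 0 -1.5 0; 0 0 -1.5 0; 0 0 -1.5 0; 0 0 -6 0; 0 0 -16 0",
  "grip": 1
}}

```text
clock: 19.6
position: [0.641, 0.0686, 0.124]
tool_rot: [-3.14, -0.0, 1.816]
force: [-0.3, 0.0, -0.4]
grip_width: 0.0855
```

Request:
{"api": "move_arm", "payload": {
  "moves": "0 0 -20 0; 0 0 -45 0; 0 0 -70 0; -25 8 -80 0; -60 25 -80 0; -90 40 -80 0; -90 42 -80 0; -90 42 -80 0; -90 42 -80 0; -90 42 -80 0"
}}

```text
clock: 20.43
position: [0.7038, -0.0073, 0.2051]
tool_rot: [3.141, -0.0, 1.817]
force: [-0.2, -0.2, 0.1]
grip_width: 0.0855
```

```bash
python3 - <<'E'
from h import *
st()
W=[]
for n in("top","side"):
    p=bot.grab_frame(n); save(p,f"pics/{n}9.png"); X,uv,C=cloud(p); sat=C.max(1)-C.min(1)
    d=(X[:,:2]-B[n]); r=np.hypot(*d.T)
    m=(r<.18)&(r>.012)&(X[:,2]>.108)&(X[:,2]<.150)&(sat<25)&(C.mean(1)>85)
    Y=X[m]; d=d[m]; az=np.degrees(np.arctan2(d[:,1],d[:,0])); 
    for r0 in np.arange(.01,.18,.02):
        q=(r[m]>=r0)&(r[m]<r0+.02)
        if q.sum()>2: print(n,round(r0+.01,3),q.sum(),"az",np.median(az[q]),"z",np.median(Y[q,2]),np.max(Y[q,2]))
a=cv2.imread("pics/top9.png")[150:270,240:400];b=cv2.imread("pics/side9.png")[170:290,220:380]
cv2.imwrite("pics/c9.png",cv2.resize(np.hstack([a,b]),(800,300),interpolation=cv2.INTER_CUBIC))
E
```

```text
t 20.43 pos [ 0.7038 -0.0073  0.2051] yaw 104.10850052104487 F [-0.1753 -0.2497  0.1125] M [ 0.016  -0.004  -0.0328] w 0.08549624590256703 q [ 0.2224  0.7185 -0.5125  1.3718  0.362   1.1441 -0.0874]
top 0.02 43 az -81.28547957250477 z 0.13909913741120028 0.14372340691456875
top 0.04 41 az -77.46920290015767 z 0.1378526195488512 0.14390607257369736
top 0.06 38 az -77.56591246414942 z 0.13626331961677718 0.14252475233539297
top 0.08 37 az -76.27396378196856 z 0.134614982918134 0.1395316506165314
top 0.1 36 az -77.00965944785602 z 0.13249585074317582 0.13737932785952434
top 0.12 36 az -76.3364038235153 z 0.1311490381077406 0.13689283296890986
top 0.14 27 az -76.3736492404655 z 0.12950751954383177 0.13442342529991347
top 0.16 5 az -76.96266183534475 z 0.12789981218995283 0.12850170118748627
side 0.02 15 az -85.4359226869155 z 0.1377584522714531 0.14143145739849405
side 0.04 19 az -79.15431381720306 z 0.1362673528959566 0.14169357711909736
side 0.06 15 az -78.60162981812559 z 0.13474875913700401 0.13934602091023118
side 0.08 18 az -78.05346281300561 z 0.13311715407192093 0.1397052911595762
side 0.1 25 az -76.15085000294417 z 0.130755272701655 0.1342415799143113
side 0.12 22 az -77.18213892693879 z 0.12856361871166722 0.1345294605757551
side 0.14 19 az -76.91714444306456 z 0.12817274841276827 0.13146313769069118
side 0.16 5 az -76.91949594542149 z 0.12535684822643767 0.12763284678932918
```

View pics/c9.png

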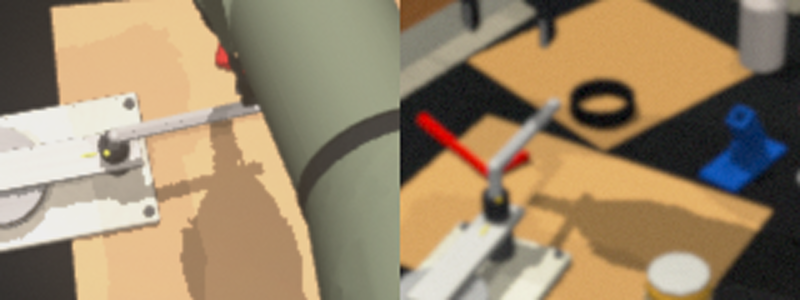

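Request:
{"api": "move_arm", "payload": {
  "moves": "0 0 0 0; 0 0 0 0; 0 0 0 0; 0 0 0 0; 0 0 0 0; 0 0 0 0; 0 0 10 0; 0 0 25 0; 0 0 40 0; 0 0 45 0",
  "grip": 0,
  "grip_force": 60
}}

```text
clock: 21.37
position: [0.7031, -0.0086, 0.1566]
tool_rot: [-3.139, -0.001, 1.816]
force: [0.1, 0.4, -0.4]
grip_width: -0.0002
```

Request:
{"api": "move_arm", "payload": {
  "moves": "0 0 10 0; 0 0 25 0; 0 0 40 0; 0 0 50 0; 0 0 52 0; 0 -3 52 0; 0 -6 52 0; 0 -9 52 0; 0 -12 52 0; 0 -14 52 0"
}}

```text
clock: 22.2
position: [0.6904, -0.0121, 0.1081]
tool_rot: [3.141, 0.0, 1.816]
force: [-0.3, -0.2, 0.2]
grip_width: -0.0002
```

```bash
python3 - <<'E'
from h import *
st()
b=np.array([.6316,.1116]); o=bot.observe(); d=o["position"][:2]-b; yw=o["tool_rot"][2]
print("along",-(d@[np.cos(yw),np.sin(yw)]),"lat",d@[np.sin(yw),-np.cos(yw)])
E
```

```text
t 22.2 pos [ 0.6904 -0.0121  0.1081] yaw 104.02463009212424 F [-0.2611 -0.2143  0.1867] M [ 0.0552  0.0223 -0.0146] w -0.00018492952030277798 q [ 0.2209  0.7981 -0.4819  1.4875  0.4179  0.9584 -0.134 ]
along 0.1342277232018 lat 0.02711415947675234
```

```bash
cat >> h.py <<'E'
def arc(x,y,phis):
    c,s=np.cos(phis),np.sin(phis); print("; ".join(f"{a:.1f} {b:.1f} 0 {f:.3f}" for a,b,f in zip(x*c-y*s-x,x*s+y*c-y,phis)))
E
python3 - <<'E'
from h import *
arc(-134.2,27.1,np.array([.02,.04,.06,.09,.13,.17,.21,.25,.29,.31]))
E
```

```text
-0.5 -2.7 0 0.020; -1.0 -5.4 0 0.040; -1.4 -8.1 0 0.060; -1.9 -12.2 0 0.090; -2.4 -17.6 0 0.130; -2.7 -23.1 0 0.170; -2.7 -28.6 0 0.210; -2.5 -34.0 0 0.250; -2.1 -39.5 0 0.290; -1.9 -42.2 0 0.310
```

Request:
{"api": "move_arm", "payload": {
  "moves": "-0.5 -2.7 0 0.02; -1 -5.4 0 0.04; -1.4 -8.1 0 0.06; -1.9 -12.2 0 0.09; -2.4 -17.6 0 0.13; -2.7 -23.1 0 0.17; -2.7 -28.6 0 0.21; -2.5 -34 0 0.25; -2.1 -39.5 0 0.29; -1.9 -42.2 0 0.31"
}}

```text
clock: 23.03
position: [0.651, -0.0239, 0.1085]
tool_rot: [3.138, -0.001, 1.502]
force: [6.9, 0.4, 2.8]
grip_width: -0.0002
```

```bash
cat >> h.py <<'E'
def lev():
    b=np.array([.6316,.1116]); o=bot.observe(); d=o["position"][:2]-b; yw=o["tool_rot"][2]; a=np.array([np.cos(yw),np.sin(yw)]);l=np.array([a[1],-a[0]])
    print("along",-(d@a)*1000,"lat",d@l*1000,"push(F on tool along tool y)",o["force"][:2]@l,"Fx,Fz",o["force"][:2]@a,o["force"][2])
    for n in("top","side"):
        p=bot.grab_frame(n); X,uv,C=cloud(p); sat=C.max(1)-C.min(1); D=X[:,:2]-B[n]; r=np.hypot(*D.T)
        m=(r<.17)&(r>.03)&(X[:,2]>.115)&(X[:,2]<.147)&(sat<28)&(C.mean(1)>80); az=np.degrees(np.arctan2(D[m,1],D[m,0])); az=az[az<-60]
        f=p["frame"].astype(int); z=X[:,2]; y=(r<.016)&(z>.09)&(z<.112)&(np.minimum(C[:,0],C[:,1])-C[:,2]>45)
        if len(az) : print(n,"key az",np.median(az),len(az),"dot az",np.degrees(np.arctan2(*D[y].mean(0)[::-1])) if y.any() else None,y.sum())
    print("push",bot.observe()["force"][:2]@l)
E
python3 - <<'E'
from h import *
st();lev()
E
```

```text
t 23.03 pos [ 0.651  -0.0239  0.1085] yaw 86.05664500174413 F [6.8547 0.4455 2.8008] M [ 0.1442 -1.4939  0.0435] w -0.00017654593047934213 q [ 0.2104  0.7292 -0.4118  1.6101  0.3552  0.8738 -0.4061]
along 133.83240940519875 lat 28.691158700550858 push(F on tool along tool y) 6.807848512255943 Fx,Fz 0.9158228053661908 2.8008395067424208
top key az -91.56601943222019 191 dot az 137.38025134115136 4
side key az -92.49957591375936 171 dot az 109.98879416091319 10
push 5.849967415836359
```

```bash
python3 - <<'E'
from h import *
arc(-134.2,27.1,np.array([.03,.07,.11,.15,.19,.23,.27,.31,.34,.36]))
E
```

```text
-0.8 -4.0 0 0.030; -1.6 -9.5 0 0.070; -2.2 -14.9 0 0.110; -2.5 -20.4 0 0.150; -2.7 -25.8 0 0.190; -2.6 -31.3 0 0.230; -2.4 -36.8 0 0.270; -1.9 -42.2 0 0.310; -1.4 -46.3 0 0.340; -0.9 -49.0 0 0.360
```

Request:
{"api": "move_arm", "payload": {
  "moves": "-0.7 -4.1 0 0.03; -1.6 -9.5 0 0.07; -2.2 -14.9 0 0.11; -2.5 -20.4 0 0.15; -2.7 -25.8 0 0.19; -2.6 -31.3 0 0.23; -2.4 -36.8 0 0.27; -1.9 -42.2 0 0.31; -1.4 -46.3 0 0.34; -0.9 -49 0 0.36"
}}

```text
clock: 23.97
position: [0.6021, -0.0222, 0.1084]
tool_rot: [3.138, -0.001, 1.142]
force: [7.0, -3.4, 3.2]
grip_width: -0.0003
```

```bash
python3 - <<'E'
from h import *
st();lev()
arc(-134.2,27.1,np.array([.01,.02,.03,.04,.05,.06,.07,.08,.08,.08]))
E
```

```text
t 23.97 pos [ 0.6021 -0.0222  0.1084] yaw 65.44814855644302 F [ 6.9519 -3.4168  3.1712] M [-0.8079 -1.2138  0.0806] w -0.0002587269373176872 q [ 0.1621  0.6515 -0.3259  1.7519  0.2806  0.7808 -0.7302]
along 133.9020410689918 lat 28.778264913405454 push(F on tool along tool y) 7.7430442271527555 Fx,Fz -0.21926783902311975 3.171225292578825
top key az -111.70132733031417 178 dot az 116.16632600656413 6
side key az -112.52943974759216 191 dot az 77.61906632521017 7
push 6.618546089109403
-0.3 -1.3 0 0.010; -0.5 -2.7 0 0.020; -0.8 -4.0 0 0.030; -1.0 -5.4 0 0.040; -1.2 -6.7 0 0.050; -1.4 -8.1 0 0.060; -1.6 -9.5 0 0.070; -1.7 -10.8 0 0.080; -1.7 -10.8 0 0.080; -1.7 -10.8 0 0.080
```

Request:
{"api": "move_arm", "payload": {
  "moves": "-0.3 -1.3 0 0.01; -0.5 -2.7 0 0.02; -0.9 -4.7 0 0.035; -1.2 -6.7 0 0.05; -1.5 -8.8 0 0.065; -1.7 -10.8 0 0.08; -1.9 -12.9 0 0.095; -2.1 -14.9 0 0.11; -2.3 -16.2 0 0.12; -2.3 -16.2 0 0.12"
}}

```text
clock: 24.9
position: [0.5864, -0.0179, 0.1083]
tool_rot: [3.139, -0.001, 1.023]
force: [5.7, -5.0, 4.3]
grip_width: -0.0004
```

```bash
python3 - <<'E'
from h import *
st();lev()
E
```

```text
t 24.9 pos [ 0.5864 -0.0179  0.1083] yaw 58.61724288396416 F [ 5.7485 -4.9884  4.3152] M [-0.9787 -1.0816 -0.0382] w -0.0003805840972808553 q [ 0.1365  0.6279 -0.2962  1.7959  0.2552  0.7525 -0.8411]
along 134.05494929766482 lat 28.842551733387836 push(F on tool along tool y) 7.505275643927843 Fx,Fz -1.2651092913570352 4.315243555434216
top key az -118.26226941853712 173 dot az 110.79990863239584 4
side key az -119.39963337363501 196 dot az 71.23876371609283 9
push 6.826978630073617
```

Request:
{"api": "move_arm", "payload": {
  "moves": "-0.1 -0.5 0 0.004; -0.2 -1.1 0 0.008; -0.3 -1.6 0 0.012; -0.4 -2.2 0 0.016; -0.5 -2.7 0 0.02; -0.6 -3.2 0 0.024; -0.7 -3.7 0 0.027; -0.8 -4 0 0.03; -0.8 -4 0 0.03; -0.8 -4 0 0.03"
}}

```text
clock: 25.83
position: [0.5827, -0.0166, 0.1083]
tool_rot: [3.139, -0.001, 0.994]
force: [5.7, -5.3, 4.3]
grip_width: 0.0002
```

```bash
python3 - <<'E'
from h import *
lev()
E
```

```text
along 134.12383585559917 lat 29.002772414653496 push(F on tool along tool y) 7.680077096992701 Fx,Fz -1.3509720907825016 4.2542049800701625
top key az -119.81015635555524 169 dot az 113.32985165259028 4
side key az -120.8927104879761 192 dot az 83.2232976172472 9
push 7.253005128165391
```

Request:
{"api": "move_arm", "payload": {
  "moves": "-0.1 -0.4 0 0.003; -0.2 -0.8 0 0.006; -0.2 -1.2 0 0.009; -0.3 -1.6 0 0.012; -0.4 -2 0 0.015; -0.5 -2.4 0 0.018; -0.5 -2.8 0 0.021; -0.6 -3.2 0 0.024; -0.6 -3.2 0 0.024; -0.6 -3.2 0 0.024"
}}

```text
clock: 26.77
position: [0.5797, -0.0154, 0.1082]
tool_rot: [3.139, -0.001, 0.97]
force: [4.7, -5.4, 4.9]
grip_width: -0.0001
```

```bash
python3 - <<'E'
from h import *
lev()
E
```

```text
along 134.1202589063814 lat 29.003076883960194 push(F on tool along tool y) 6.939892482980441 Fx,Fz -1.8408658046666522 4.934415973975841
top key az -121.44027770490277 166 dot az 111.32649529629725 4
side key az -122.10899910571261 196 dot az 70.65475705143902 11
push 7.357257703100732
```

Request:
{"api": "move_arm", "payload": {
  "moves": "-0.1 -0.4 0 0.003; -0.2 -0.8 0 0.006; -0.2 -1.2 0 0.009; -0.3 -1.6 0 0.012; -0.4 -2 0 0.015; -0.5 -2.4 0 0.018; -0.5 -2.7 0 0.02; -0.5 -2.7 0 0.02; -0.5 -2.7 0 0.02; -0.5 -2.7 0 0.02"
}}

```text
clock: 27.7
position: [0.5771, -0.0144, 0.1082]
tool_rot: [3.139, -0.001, 0.95]
force: [5.0, -5.5, 3.0]
grip_width: -0.0001
```

Request:
{"api": "move_arm", "payload": {
  "moves": "-0.1 -0.4 0 0.003; -0.2 -0.8 0 0.006; -0.2 -1.2 0 0.009; -0.3 -1.6 0 0.012; -0.4 -2 0 0.015; -0.5 -2.4 0 0.018; -0.5 -2.7 0 0.02; -0.5 -2.7 0 0.02; -0.5 -2.7 0 0.02; -0.5 -2.7 0 0.02"
}}

```text
clock: 28.53
position: [0.5746, -0.0133, 0.1082]
tool_rot: [3.139, -0.001, 0.93]
force: [4.8, -6.2, 3.3]
grip_width: -0.0001
```

```bash
python3 - <<'E'
from h import *
lev()
E
```

```text
along 134.13723976102344 lat 29.046050207029293 push(F on tool along tool y) 7.5767588187929835 Fx,Fz -2.0490520517028377 3.3070590946439924
top key az -123.7612751093653 149 dot az 103.26100587106859 6
side key az -124.32531213608564 197 dot az 65.09692347414625 9
push 7.948288874376374
```

Request:
{"api": "move_arm", "payload": {
  "moves": "-0.1 -0.3 0 0.002; -0.1 -0.6 0 0.004; -0.2 -0.9 0 0.006; -0.2 -1.2 0 0.008; -0.3 -1.5 0 0.01; -0.3 -1.8 0 0.012; -0.4 -2 0 0.015; -0.4 -2 0 0.015; -0.4 -2 0 0.015; -0.4 -2 0 0.015"
}}

```text
clock: 29.47
position: [0.5727, -0.0124, 0.1082]
tool_rot: [3.139, -0.001, 0.914]
force: [4.4, -6.2, 3.6]
grip_width: -0.0001
```

Request:
{"api": "move_arm", "payload": {
  "moves": "-0.1 -0.3 0 0.002; -0.1 -0.6 0 0.004; -0.2 -0.9 0 0.006; -0.2 -1.2 0 0.008; -0.3 -1.5 0 0.01; -0.3 -1.8 0 0.012; -0.4 -2 0 0.015; -0.4 -2 0 0.015; -0.4 -2 0 0.015; -0.4 -2 0 0.015"
}}

```text
clock: 30.3
position: [0.5709, -0.0116, 0.1082]
tool_rot: [3.139, -0.001, 0.899]
force: [5.1, -5.6, 3.2]
grip_width: 0.0001
```

Request:
{"api": "move_arm", "payload": {
  "moves": "-0.1 -0.3 0 0.002; -0.1 -0.6 0 0.004; -0.2 -0.9 0 0.006; -0.2 -1.2 0 0.008; -0.3 -1.5 0 0.01; -0.3 -1.8 0 0.012; -0.4 -2 0 0.015; -0.4 -2 0 0.015; -0.4 -2 0 0.015; -0.4 -2 0 0.015"
}}

```text
clock: 31.13
position: [0.569, -0.0106, 0.1082]
tool_rot: [3.139, -0.001, 0.884]
force: [4.6, -5.6, 4.0]
grip_width: 0.0003
```

```bash
python3 - <<'E'
from h import *
lev()
E
```

```text
along 134.19557819253896 lat 29.045587978506404 push(F on tool along tool y) 7.075957489849475 Fx,Fz -1.4518240737953754 3.981114213346141
top key az -126.56805084509902 134 dot az 105.19266552620968 6
side key az -127.004296584949 196 dot az 71.15792910121887 7
push 7.387589078234337
```

Request:
{"api": "move_arm", "payload": {
  "moves": "-0.1 -0.3 0 0.002; -0.1 -0.6 0 0.004; -0.2 -0.9 0 0.006; -0.2 -1.2 0 0.008; -0.3 -1.5 0 0.01; -0.3 -1.8 0 0.012; -0.4 -2 0 0.015; -0.4 -2.3 0 0.017; -0.4 -2.3 0 0.017; -0.4 -2.3 0 0.017"
}}

```text
clock: 32.07
position: [0.5669, -0.0095, 0.1081]
tool_rot: [3.139, -0.001, 0.867]
force: [4.0, -6.0, 3.8]
grip_width: 0.0002
```

Request:
{"api": "move_arm", "payload": {
  "moves": "-0.1 -0.3 0 0.002; -0.1 -0.6 0 0.004; -0.2 -0.9 0 0.006; -0.2 -1.2 0 0.008; -0.3 -1.5 0 0.01; -0.3 -1.8 0 0.012; -0.4 -2 0 0.015; -0.4 -2.3 0 0.017; -0.4 -2.3 0 0.017; -0.4 -2.3 0 0.017"
}}

```text
clock: 32.9
position: [0.5649, -0.0084, 0.1081]
tool_rot: [3.139, -0.0, 0.85]
force: [5.0, -6.4, 4.0]
grip_width: -0.0
```

```bash
python3 - <<'E'
from h import *
lev()
p=bot.grab_frame("top");q=bot.grab_frame("side")
a=p["frame"][180:255,240:340,::-1];b=q["frame"][200:290,200:320,::-1]
cv2.imwrite("pics/c10.png",np.hstack([cv2.resize(x,(400,300),interpolation=cv2.INTER_CUBIC) for x in(a,b)]))
E
```

```text
along 134.22990345708521 lat 29.030433522943426 push(F on tool along tool y) 7.986927870102301 Fx,Fz -1.5578526690480041 3.9920259443679664
top key az -128.83920617630184 116 dot az 100.93476925400223 6
side key az -128.78937975633738 197 dot az 92.9510591949332 6
push 6.884562703900068
```

View pics/c10.png

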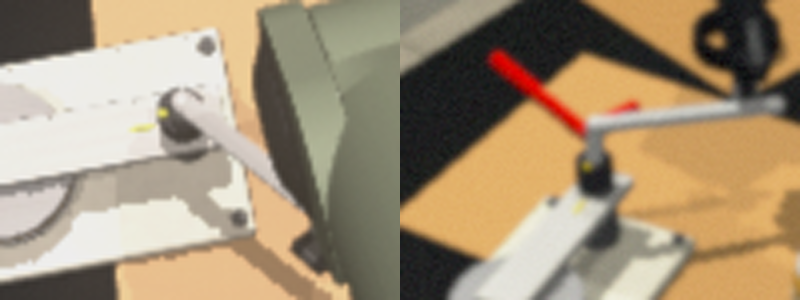

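Request:
{"api": "move_arm", "payload": {
  "moves": "-0.1 -0.4 0 0.003; -0.2 -0.8 0 0.006; -0.2 -1.2 0 0.009; -0.3 -1.6 0 0.012; -0.4 -2 0 0.015; -0.5 -2.4 0 0.018; -0.5 -2.7 0 0.02; -0.5 -2.7 0 0.02; -0.5 -2.7 0 0.02; -0.5 -2.7 0 0.02"
}}

```text
clock: 33.93
position: [0.5625, -0.0071, 0.1081]
tool_rot: [3.139, -0.0, 0.83]
force: [3.1, -7.6, 3.7]
grip_width: 0.0003
```

Request:
{"api": "move_arm", "payload": {
  "moves": "-0.1 -0.4 0 0.003; -0.2 -0.8 0 0.006; -0.2 -1.2 0 0.009; -0.3 -1.6 0 0.012; -0.4 -2 0 0.015; -0.5 -2.4 0 0.018; -0.5 -2.7 0 0.02; -0.5 -2.7 0 0.02; -0.5 -2.7 0 0.02; -0.5 -2.7 0 0.02"
}}

```text
clock: 34.77
position: [0.5604, -0.0059, 0.1082]
tool_rot: [3.139, -0.001, 0.81]
force: [4.7, -8.5, 4.4]
grip_width: -0.0002
```

Request:
{"api": "move_arm", "payload": {
  "moves": "0 -0.2 0 0.001; 0 -0.4 0 0.002; -0.1 -0.6 0 0.003; -0.1 -0.8 0 0.004; -0.1 -0.8 0 0.004; -0.1 -0.8 0 0.004; -0.1 -0.8 0 0.004; -0.1 -0.8 0 0.004; -0.1 -0.8 0 0.004; -0.1 -0.8 0 0.004"
}}

```text
clock: 35.6
position: [0.5598, -0.0055, 0.1083]
tool_rot: [3.139, -0.001, 0.806]
force: [4.3, -10.3, 5.1]
grip_width: -0.0002
```

```bash
python3 - <<'E'
from h import *
lev()
E
```

```text
along 134.20347070373396 lat 29.310147857702354 push(F on tool along tool y) 10.24346143354944 Fx,Fz -4.401242900492757 5.126014315564593
top key az -131.22749683453353 97 dot az 103.42011482574704 6
side key az -131.32706717690448 195 dot az 71.24936305913626 10
push 10.710475688911977
```

Request:
{"api": "move_arm", "payload": {
  "moves": "0 -0.2 0 0.001; 0 -0.4 0 0.002; -0.1 -0.6 0 0.003; -0.1 -0.8 0 0.004; -0.1 -0.8 0 0.004; -0.1 -0.8 0 0.004; -0.1 -0.8 0 0.004; -0.1 -0.8 0 0.004; -0.1 -0.8 0 0.004; -0.1 -0.8 0 0.004"
}}

```text
clock: 36.53
position: [0.5593, -0.0052, 0.1083]
tool_rot: [3.138, -0.001, 0.802]
force: [5.3, -10.6, 4.2]
grip_width: -0.0003
```

```bash
python3 - <<'E'
from h import *
lev()
E
```

```text
along 134.22541185956888 lat 29.242601084409227 push(F on tool along tool y) 11.194809646523073 Fx,Fz -3.943178641424769 4.2075517862086595
top key az -131.13123346041334 96 dot az 102.28949534159455 6
side key az -131.49021821078637 194 dot az 69.06321950363154 10
push 10.764542531726745
```

Request:
{"api": "move_arm", "payload": {
  "moves": "0 -0.2 0 0.001; 0 -0.4 0 0.002; -0.1 -0.6 0 0.003; -0.1 -0.8 0 0.004; -0.1 -1 0 0.005; -0.1 -1.2 0 0.006; -0.1 -1.2 0 0.006; -0.1 -1.2 0 0.006; -0.1 -1.2 0 0.006; -0.1 -1.2 0 0.006"
}}

```text
clock: 37.47
position: [0.5585, -0.0047, 0.1084]
tool_rot: [3.138, -0.001, 0.796]
force: [4.9, -11.8, 5.6]
grip_width: 0.0001
```

```bash
python3 - <<'E'
from h import *
lev()
E
```

```text
along 134.248046371424 lat 29.123517305955218 push(F on tool along tool y) 11.714910921717506 Fx,Fz -4.983862044406484 5.628560780904063
top key az -131.9213376772763 98 dot az 100.51233814040177 6
side key az -132.32913341251165 192 dot az 82.32931313122201 7
push 12.780711995038631
```

Request:
{"api": "move_arm", "payload": {
  "moves": "0 -0.2 0 0.001; 0 -0.4 0 0.002; -0.1 -0.6 0 0.003; -0.1 -0.8 0 0.004; -0.1 -1 0 0.005; -0.1 -1 0 0.005; -0.1 -1 0 0.005; -0.1 -1 0 0.005; -0.1 -1 0 0.005; -0.1 -1 0 0.005"
}}

```text
clock: 38.4
position: [0.5578, -0.0042, 0.1084]
tool_rot: [3.138, -0.001, 0.791]
force: [6.6, -12.1, 5.0]
grip_width: 0.0004
```

```bash
python3 - <<'E'
from h import *
lev()
E
```

```text
along 134.21865233317953 lat 29.008969159666165 push(F on tool along tool y) 13.184227170367766 Fx,Fz -3.9809994569144593 5.018853655178833
top key az -132.18159031396007 93 dot az 101.54123566546212 6
side key az -132.1229471202829 197 dot az 74.4970393073876 9
push 13.762805038760193
```

Request:
{"api": "move_arm", "payload": {
  "moves": "0 -0.3 0 0.001; 0 -0.6 0 0.003; 0 -0.6 0 0.003; 0 -0.6 0 0.003; 0 -0.6 0 0.003; 0 -0.6 0 0.003; 0 -0.6 0 0.003; 0 -0.6 0 0.003; 0 -0.6 0 0.003; 0 -0.6 0 0.003"
}}

```text
clock: 39.33
position: [0.5574, -0.0039, 0.1084]
tool_rot: [3.138, -0.001, 0.788]
force: [6.0, -13.4, 5.0]
grip_width: 0.0001
```

```bash
python3 - <<'E'
from h import *
lev()
E
```

```text
along 134.22076389131038 lat 28.8972193905835 push(F on tool along tool y) 13.658799611800728 Fx,Fz -5.248022286413201 5.008189135113063
top key az -132.46134115837333 92 dot az 100.97774601404116 6
side key az -132.17528478687012 193 dot az 66.45218144343414 8
push 13.94791902094974
```

Request:
{"api": "move_arm", "payload": {
  "moves": "0 0 0 0; 0 2 0 0; 0 5 0 0; 0 10 0 0; 0 18 0 0; 0 26 0 0; 0 30 -10 0; 0 30 -30 0; 0 30 -60 0; 0 30 -80 0"
}}

```text
clock: 40.27
position: [0.5775, -0.0227, 0.19]
tool_rot: [3.141, -0.001, 0.79]
force: [1.2, -0.2, 0.6]
grip_width: -0.0001
```

```bash
python3 - <<'E'
from h import *
st()
for n in("top","side"):
    p=bot.grab_frame(n); save(p,f"pics/{n}e.png"); X,uv,C=cloud(p); sat=C.max(1)-C.min(1); D=X[:,:2]-B[n]; r=np.hypot(*D.T)
    m=(r<.18)&(X[:,2]>.108)&(X[:,2]<.150)&(sat<28)&(C.mean(1)>80)
    for r0 in np.arange(.01,.18,.04):
        q=m&(r>=r0)&(r<r0+.02)
        if q.sum()>2: print(n,round(r0+.01,3),q.sum(),"az",np.degrees(np.median(np.arctan2(D[q,1],D[q,0]))),"z",np.median(X[q,2]),X[q,2].max())
    y=(r<.016)&(X[:,2]>.09)&(X[:,2]<.112)&(np.minimum(C[:,0],C[:,1])-C[:,2]>45); print("dot",np.degrees(np.arctan2(*D[y].mean(0)[::-1])),y.sum())
a=cv2.imread("pics/tope.png")[175:250,240:340];b=cv2.imread("pics/sidee.png")[200:290,210:330]
cv2.imwrite("pics/c11.png",np.hstack([cv2.resize(x,(400,300),interpolation=cv2.INTER_CUBIC) for x in(a,b)]))
E
```

```text
t 40.27 pos [ 0.5775 -0.0227  0.19  ] yaw 45.283058297436185 F [ 1.1507 -0.2002  0.5726] M [-0.0558  0.0503 -0.0034] w -0.00010729291596061415 q [ 0.1244  0.5034 -0.2616  1.7598  0.1598  0.8986 -0.9864]
top 0.02 49 az -125.37124975111978 z 0.13866314374419475 0.1452563540579479
top 0.06 40 az -124.02322686422531 z 0.13554296545544264 0.14344435327165472
top 0.1 34 az -123.76987916665088 z 0.13258827448232224 0.1393845142131116
dot 100.61142455314099 6
side 0.02 29 az -137.0071300917084 z 0.13713990914280183 0.14194124886082926
side 0.06 28 az -127.42731639325501 z 0.13399921976273876 0.139284167764401
side 0.1 28 az -124.85290007884919 z 0.12949426866910208 0.13463417036718783
side 0.14 31 az -124.95577301361355 z 0.1261863475195062 0.13195412242190574
dot 50.557091075972096 8
```

View pics/c11.png

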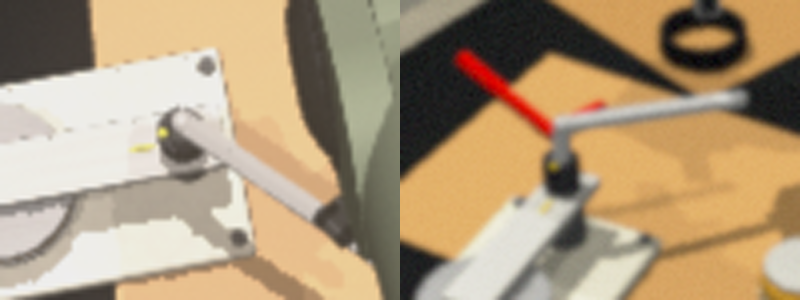

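Request:
{"api": "move_arm", "payload": {
  "moves": "0 0 -15 0; 0 0 -30 0; 0 0 -40 0; 0 0 -40 0; 0 0 -40 0; 0 0 -40 0; 0 0 -40 0; 0 0 -40 0; 0 0 -40 0; 0 0 -40 0"
}}

```text
clock: 41.2
position: [0.5771, -0.0226, 0.2272]
tool_rot: [-3.141, 0.0, 0.791]
force: [-1.1, 0.9, -0.4]
grip_width: 0.0001
```

```bash
python3 - <<'E'
from h import *
st(); print(bot.job_done())
E
```

```text
t 41.2 pos [ 0.5771 -0.0226  0.2272] yaw 45.311448648325225 F [-1.1461  0.8785 -0.4318] M [ 0.0202 -0.0101  0.0065] w 0.00011805185261265074 q [ 0.1299  0.4607 -0.2682  1.7229  0.1424  0.9776 -0.9714]
the job is handed in; nothing more can be done
None
```

The hex key is standing in the bolt with the bolt at its stop, and the job was handed in at 41.2 s of the 62 s allowed. No verdict is reported.

**What I did:**
- I drew the key out of the rest along its own long arm and levered it level in the jaws against the rest's top edge.
- I lowered the short arm into the socket until it bottomed and released the key.
- I pushed the long arm clockwise about 134 mm out with shut fingers. The push was about 7.5 N while the bolt turned. At the stop I leaned on it with about 14 N sideways (roughly 15.5 N in total) for about 0.8 s, then moved clear.

**Last checks:**
- **Bolt:** the yellow dot read 100.6° from the top camera, against the strap line at about 101.4°. It had started at about 149°.
- **Key:** its corner's top stands about 143 mm up, as a fully seated key should. The long arm droops about 5°.
- **Robot:** it touches nothing and the wrist force reads about zero.

**What disagreed or went unchecked:**
- The side camera's dot angle was unreliable throughout (50° in the last check, 66–93° near the end of the turn). I relied on the top camera and on the push rising above the steady turning force.
- When I let go, the key swung back about 8°, slightly more than the stated 5° of play. I put the rest down to flex.
- The two cameras disagreed by 2–3 mm and both were offset from the robot's frame. I lined the key up with the bolt by comparing the two within one camera, mainly the top one.
- I did not re-measure the bystanders at the end. The arm's path stayed clear of them.

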